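Fill the sample drum, fit its cover and start the run

TASK

Fill every empty pocket of the sample drum with a spare sample cup from the rubber mat, leaving the cups that are already in the drum where they are. Then turn the round metal cover so that its three holes line up with the drum's studs, slide it down until it rests fully home on the stud shoulders, and finally press the start button all the way down and let go. Do not press start before the cover is home, and do not disturb the bottle, the tube rack or the timer.

Things in the scene. Friction and masses are not known exactly. Their poses are not given: they have to be found in the camera images.
- drum: Round sample drum, fixed (does not turn). Grey housing 200 mm across, aluminium deck 184 mm across, top 40 mm up. Origin: underside centre, on the bench. Six pockets at 66 mm radius, at 0, 60, .. 300 degrees from its x axis; three steel studs at 57 mm radius, at 30, 150, 270 degrees: 18 mm posts up to a flat shoulder 89 mm above the bench, then an 8 mm pin narrowing to 3 mm at its top, 109 mm up.
- pocket1 (a point): Centre of the floor of pocket 1 (at 0 degrees on the drum), level with the deck, 40 mm above the bench. The pocket is a black collar 12 mm high, 41 mm outside, 36 mm inside, slightly flared at its mouth; a cup standing in it has its origin here.
- pocket2 (a point): Centre of the floor of pocket 2 (at 60 degrees on the drum), level with the deck, 40 mm above the bench. The pocket is a black collar 12 mm high, 41 mm outside, 36 mm inside, slightly flared at its mouth; a cup standing in it has its origin here.
- pocket3 (a point): Centre of the floor of pocket 3 (at 120 degrees on the drum), level with the deck, 40 mm above the bench. The pocket is a black collar 12 mm high, 41 mm outside, 36 mm inside, slightly flared at its mouth; a cup standing in it has its origin here.
- pocket4 (a point): Centre of the floor of pocket 4 (at 180 degrees on the drum), level with the deck, 40 mm above the bench. The pocket is a black collar 12 mm high, 41 mm outside, 36 mm inside, slightly flared at its mouth; a cup standing in it has its origin here.
- pocket5 (a point): Centre of the floor of pocket 5 (at 240 degrees on the drum), level with the deck, 40 mm above the bench. The pocket is a black collar 12 mm high, 41 mm outside, 36 mm inside, slightly flared at its mouth; a cup standing in it has its origin here.
- pocket6 (a point): Centre of the floor of pocket 6 (at 300 degrees on the drum), level with the deck, 40 mm above the bench. The pocket is a black collar 12 mm high, 41 mm outside, 36 mm inside, slightly flared at its mouth; a cup standing in it has its origin here.
- cover: Metal disc, 168 mm across, 6 thick, 0.3 to 0.5 kg, three 12 mm holes at 57 mm radius, 30, 150, 270 degrees from its x axis (any third of a turn fits). Central black bar handle 60 mm long (along x), 14 wide (y), its top 42 mm above the underside. Origin: underside centre; starts flat on the bench. Home, its origin is on the drum axis 89 mm above the bench, on the stud shoulders, 3 mm over the cups.
- loaded1: Sample cup already standing in pocket 1, if present (None if that pocket is empty at the start). White cylinder with grey cap, 30 mm across, 46 mm tall, 45 g. Origin: centre of its underside.
- loaded2: Sample cup already standing in pocket 2, if present (None if that pocket is empty at the start). White cylinder with grey cap, 30 mm across, 46 mm tall, 45 g. Origin: centre of its underside.
- loaded3: Sample cup already standing in pocket 3, if present (None if that pocket is empty at the start). White cylinder with grey cap, 30 mm across, 46 mm tall, 45 g. Origin: centre of its underside.
- loaded4: Sample cup already standing in pocket 4, if present (None if that pocket is empty at the start). White cylinder with grey cap, 30 mm across, 46 mm tall, 45 g. Origin: centre of its underside.
- loaded5: Sample cup already standing in pocket 5, if present (None if that pocket is empty at the start). White cylinder with grey cap, 30 mm across, 46 mm tall, 45 g. Origin: centre of its underside.
- loaded6: Sample cup already standing in pocket 6, if present (None if that pocket is empty at the start). White cylinder with grey cap, 30 mm across, 46 mm tall, 45 g. Origin: centre of its underside.
- spare1: Spare sample cup, standing upright on the black rubber mat (210 by 130 mm, 3 mm thick, fixed to the bench) at the start: white cylinder with grey cap, 30 mm across, 46 mm tall, 45 g. Origin: centre of its underside, z up. All five are alike; not all may be needed.
- spare2: Spare sample cup, standing upright on the black rubber mat (210 by 130 mm, 3 mm thick, fixed to the bench) at the start: white cylinder with grey cap, 30 mm across, 46 mm tall, 45 g. Origin: centre of its underside, z up. All five are alike; not all may be needed.
- spare3: Spare sample cup, standing upright on the black rubber mat (210 by 130 mm, 3 mm thick, fixed to the bench) at the start: white cylinder with grey cap, 30 mm across, 46 mm tall, 45 g. Origin: centre of its underside, z up. All five are alike; not all may be needed.
- spare4: Spare sample cup, standing upright on the black rubber mat (210 by 130 mm, 3 mm thick, fixed to the bench) at the start: white cylinder with grey cap, 30 mm across, 46 mm tall, 45 g. Origin: centre of its underside, z up. All five are alike; not all may be needed.
- spare5: Spare sample cup, standing upright on the black rubber mat (210 by 130 mm, 3 mm thick, fixed to the bench) at the start: white cylinder with grey cap, 30 mm across, 46 mm tall, 45 g. Origin: centre of its underside, z up. All five are alike; not all may be needed.
- start (a joint): Grey round start button, 26 mm across, on a white pod (60 by 90 mm, 25 mm high) fixed to the bench beyond the mat: 0 released, 0.006 (m) fully down; it moves straight down against a spring (5 N) and springs back.
- start_top (a point): Centre of the top of the start button, 47 mm above the bench when released.
- bottle: Bystander: reagent bottle 64 mm across, 130 mm high, blue cap; origin centre of its underside.
- tube_rack: Bystander: green tube rack 62 by 125 mm, 45 mm high; origin centre of its underside.
- timer: Bystander: white bench timer 35 by 75 mm, 60 mm high; origin centre of its underside.

How it is judged:
On the way, in this order (a step that is already met when the one before it is completed fails the run):
1. every pocket of the drum holds a cup, standing on the pocket's floor (((distance between loaded1 and pocket1 below 0.006 m and angle between loaded1's own z axis and vertical below 0.15 rad) or (distance between spare1 and pocket1 below 0.006 m and angle between spare1's own z axis and vertical below 0.15 rad) or (distance between spare2 and pocket1 below 0.006 m and angle between spare2's own z axis and vertical below 0.15 rad) or (distance between spare3 and pocket1 below 0.006 m and angle between spare3's own z axis and vertical below 0.15 rad) or (distance between spare4 and pocket1 below 0.006 m and angle between spare4's own z axis and vertical below 0.15 rad) or (distance between spare5 and pocket1 below 0.006 m and angle between spare5's own z axis and vertical below 0.15 rad)) and ((distance between loaded2 and pocket2 below 0.006 m and angle between loaded2's own z axis and vertical below 0.15 rad) or (distance between spare1 and pocket2 below 0.006 m and angle between spare1's own z axis and vertical below 0.15 rad) or (distance between spare2 and pocket2 below 0.006 m and angle between spare2's own z axis and vertical below 0.15 rad) or (distance between spare3 and pocket2 below 0.006 m and angle between spare3's own z axis and vertical below 0.15 rad) or (distance between spare4 and pocket2 below 0.006 m and angle between spare4's own z axis and vertical below 0.15 rad) or (distance between spare5 and pocket2 below 0.006 m and angle between spare5's own z axis and vertical below 0.15 rad)) and ((distance between loaded3 and pocket3 below 0.006 m and angle between loaded3's own z axis and vertical below 0.15 rad) or (distance between spare1 and pocket3 below 0.006 m and angle between spare1's own z axis and vertical below 0.15 rad) or (distance between spare2 and pocket3 below 0.006 m and angle between spare2's own z axis and vertical below 0.15 rad) or (distance between spare3 and pocket3 below 0.006 m and angle between spare3's own z axis and vertical below 0.15 rad) or (distance between spare4 and pocket3 below 0.006 m and angle between spare4's own z axis and vertical below 0.15 rad) or (distance between spare5 and pocket3 below 0.006 m and angle between spare5's own z axis and vertical below 0.15 rad)) and ((distance between loaded4 and pocket4 below 0.006 m and angle between loaded4's own z axis and vertical below 0.15 rad) or (distance between spare1 and pocket4 below 0.006 m and angle between spare1's own z axis and vertical below 0.15 rad) or (distance between spare2 and pocket4 below 0.006 m and angle between spare2's own z axis and vertical below 0.15 rad) or (distance between spare3 and pocket4 below 0.006 m and angle between spare3's own z axis and vertical below 0.15 rad) or (distance between spare4 and pocket4 below 0.006 m and angle between spare4's own z axis and vertical below 0.15 rad) or (distance between spare5 and pocket4 below 0.006 m and angle between spare5's own z axis and vertical below 0.15 rad)) and ((distance between loaded5 and pocket5 below 0.006 m and angle between loaded5's own z axis and vertical below 0.15 rad) or (distance between spare1 and pocket5 below 0.006 m and angle between spare1's own z axis and vertical below 0.15 rad) or (distance between spare2 and pocket5 below 0.006 m and angle between spare2's own z axis and vertical below 0.15 rad) or (distance between spare3 and pocket5 below 0.006 m and angle between spare3's own z axis and vertical below 0.15 rad) or (distance between spare4 and pocket5 below 0.006 m and angle between spare4's own z axis and vertical below 0.15 rad) or (distance between spare5 and pocket5 below 0.006 m and angle between spare5's own z axis and vertical below 0.15 rad)) and ((distance between loaded6 and pocket6 below 0.006 m and angle between loaded6's own z axis and vertical below 0.15 rad) or (distance between spare1 and pocket6 below 0.006 m and angle between spare1's own z axis and vertical below 0.15 rad) or (distance between spare2 and pocket6 below 0.006 m and angle between spare2's own z axis and vertical below 0.15 rad) or (distance between spare3 and pocket6 below 0.006 m and angle between spare3's own z axis and vertical below 0.15 rad) or (distance between spare4 and pocket6 below 0.006 m and angle between spare4's own z axis and vertical below 0.15 rad) or (distance between spare5 and pocket6 below 0.006 m and angle between spare5's own z axis and vertical below 0.15 rad))), for 0.2 s.
2. the cover is fully home on the stud shoulders, all cups still in place (all of step 1 and horizontal distance between cover and drum below 0.005 m and z of cover in the frame of drum between 0.086 and 0.092 m and angle between cover's own z axis and vertical below 0.04 rad), for 0.2 s.
3. the start button is pressed down (value of joint start above 0.0045 m), for 0.05 s.
At the end, for the whole second after the job is handed in: every pocket holds an upright cup whose underside centre is within 6 mm of the pocket floor's centre; the cover lies level (within 0.04 rad), centred within 5 mm and within 3 mm of the height of the stud shoulders, at rest; the start button has been pressed at least 4.5 mm after that and is released (all of step 2 and linear speed of cover below 0.02 m/s and value of joint start below 0.002 m); the robot touches nothing.
It fails at once if a cup that was already in the drum was taken from its pocket (distance of any of loaded1, loaded2, loaded3, loaded4, loaded5, loaded6 from where it was at the start of the episode above 0.02 m).
It fails at once if start was pressed before the cover was home (value of joint start above 0.0045 m and (horizontal distance between cover and drum above 0.01 m or z of cover in the frame of drum above 0.095 m)).
It fails at once if a bystander was disturbed (distance of any of bottle, tube_rack, timer from where it was at the start of the episode above 0.03 m or angle between any of bottle, tube_rack, timer's own z axis and vertical above 0.4 rad).
Of loaded1, loaded2, loaded3, loaded4, loaded5, loaded6 only 1 to 3 are there at a start; the rules pass over those that are not, and their reading is None.
At some moment in a run one of cover may be knocked a few centimetres aside while the robot is not near it.
It also fails if it takes over 210 s, if anything falls off the work surface, if the arm or the gripper's body presses on something with over 40 N, if the wrist force passes 120 N, or if a joint passes its speed limit or range.

ROBOT

A 6-joint arm with a two-finger parallel gripper is mounted at the origin on the work surface. World frame = base frame: x ahead of the robot, y to its left, z up, the work surface at z = 0. Lengths are in m, angles in rad, forces in N, time in s.
With the tool pointing down it reaches from about 0.375 to 0.9 m from the base axis. Payload 3.1 kg.
Tool frame: the origin (TCP) lies on the front face of the gripper's body, between the roots of the fingers; the fingertips stand 70 mm ahead of it and the grasp point (between the pads) lies 51 mm ahead of it; z points along the fingers, y is the line along which they close (so a half turn about z gives the same grasp; the last joint's range is limited). The gripper opens to 87 mm and grips with 3 to 60 N. Pads are 19 mm wide; open, the fingers measure 117 mm over their backs; the gripper's body (75 mm by 190 mm) begins 51 mm behind the grasp point.
Start: joints at [0.938, 0.527, 1.433, -0, 1.181, -0.178], TCP at [0.275, 0.561, 0.292] pointing down, gripper open.
Joint ranges: [-3.08, 3.08], [-0.75, 2.2], [0.22, 2.44], [-1.43, 4.57], [0, 2.65], [-2.85, 2.85]. Speed limits (rad/s): [2.79, 2.79, 3.14, 3.14, 3.14, 3.14].

INTERFACE

Orientations are given as a unit quaternion [x, y, z, w].
In Python, from rig import robot, cams, ticket gives the robot as it stands. The module is installed in compiled form; this text tells all that it offers.
- The arm moves only by the shell command python3 -m crank 'ROWS' [FORCE]. ROWS is JSON, a list of rows, each a list of 7 numbers: the shift along the tool's x, y, z in cm, then the turn, a rotation vector about the tool's x, y, z in rad, then the closure, from 0 (fully open) to 1 (shut). A call has 1 to 5 rows; each row shifts and turns the commanded pose from where the row before left it, along the tool's axes as they then stand; what a row does not reach is not made up. A row lasts 1/8 s, in which the tool goes at most 62.5 mm and 10.7 degrees, less where a joint would pass 70% of its speed; a pose out of reach is approached as far as the arm can. A call is refused whole if a number of a shift passes 6.25 or a number of a turn 0.188, either way. A call with a gripper value outside its range is refused whole. The fingers move at their own pace and stop on an object; FORCE is the grip in N (left out, the last holds). Time passes only in rows, so rows that do not move let the fingers close. It gives the time, the measured TCP pose, the force, the opening and the grip force at its end, in the units of the state.
- robot.get_obs(): the state, without advancing time (a new reading comes with each control period).
- cams.camera(name): name is "scene" or "top"; returns the picture (480x640x3 uint8, red, green, blue); there is no depth.
- cams.camera_info(name): a dict with "intrinsics" (3x3 intrinsics, pixels), "dist" ([k1, k2, p1, p2, k3] as OpenCV has them; the pictures are not rectified), "pose" (4x4, takes a point from camera to world coordinates). Camera axes: x right, y down, z forward; pixel columns grow to the right and rows downward; lengths in m; the calibration is good to about 2 mm. A picture is of the moment at which its call begins. camera_info takes no time and is no camera call.
- ticket.hand_in(): hands the job in; it is judged then, once.
The state is a dict: "time": time; "q": joint angles; "joint_velocities": joint speeds; "joint_torque": joint torques, N m; "position": TCP position; "tool_rot": TCP orientation; "ft_force": force on the tool from outside, world axes, zero at the start; "moment": the same for the moment, N m; "grip_width": finger opening in m; "grip_force": force on a finger pad.
Only numpy, scipy, OpenCV 4.12 (cv2) and the standard library are available. Lean on these libraries where they do the work, as an engineer would, in place of code of your own. Each camera call takes 0.05 s, during which the arm holds its last target. There are 200 camera calls.

## Working session

There is one attempt and no reset: what is moved stays moved. The work goes in short steps, Python scripts to look and compute and a shell command to move; the robot and the scene stay as the last step left them, time stands still between calls to the robot, and variables do not carry over. Pictures are saved under pics/ and viewed, at most 14 in all, crops included, and the job is handed in when it is done.

```bash
mkdir -p pics; python3 - <<'E'
from rig import robot,cams
import cv2,numpy as np
np.set_printoptions(precision=4,suppress=True)
for n in("scene","top"):
    cv2.imwrite(f"pics/{n}0.png",cams.camera(n)[:,:,::-1]); i=cams.camera_info(n)
    for k in i: print(n,k,np.array(i[k]))
o=robot.get_obs(); print(o)
E
```

```text
scene intrinsics [[506.9021   0.     316.5292]
 [  0.     506.9021 235.6289]
 [  0.       0.       1.    ]]
scene dist [0.0176 0.     0.     0.     0.    ]
scene pose [[-0.1143  0.6757 -0.7283  1.2394]
 [ 0.9934  0.0742 -0.087   0.0475]
 [-0.0048 -0.7335 -0.6797  0.6324]
 [ 0.      0.      0.      1.    ]]
top intrinsics [[620.5224   0.     317.6276]
 [  0.     620.5224 238.1231]
 [  0.       0.       1.    ]]
top dist [0.0346 0.     0.     0.     0.    ]
top pose [[-0.0248 -0.9844  0.1743  0.377 ]
 [-0.9996  0.0264  0.0069 -0.0146]
 [-0.0114 -0.1741 -0.9847  1.2568]
 [ 0.      0.      0.      1.    ]]
{'time': 0.1, 'q': array([ 0.9375,  0.5284,  1.4337, -0.    ,  1.1814, -0.1785]), 'joint_velocities': array([-0.0015, -0.0017, -0.0029, -0.0012,  0.0011, -0.0002]), 'joint_torque': array([ -0.0001, -44.0987, -17.7151,   0.0635,   0.0534,  -0.    ]), 'position': array([0.2742, 0.5611, 0.2914]), 'tool_rot': array([ 0.2255,  0.9743, -0.0009, -0.0004]), 'ft_force': array([-0.4312, -0.1913, -0.6248]), 'moment': array([-0.0011, -0.0342,  0.0033]), 'grip_force': 0.0, 'grip_width': 0.08691525236659374}
```

View pics/scene0.png

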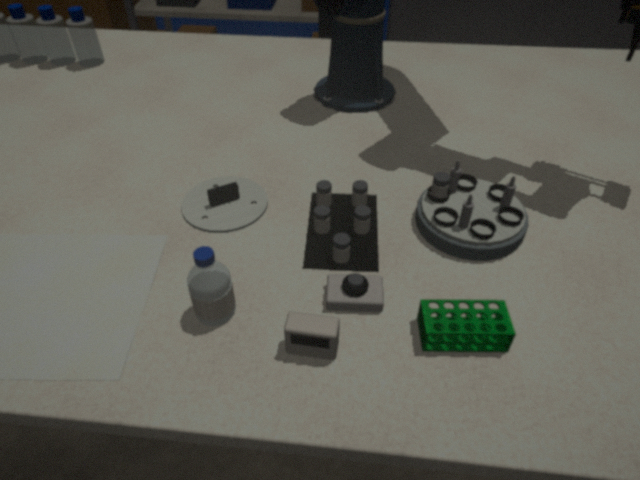

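View pics/top0.png

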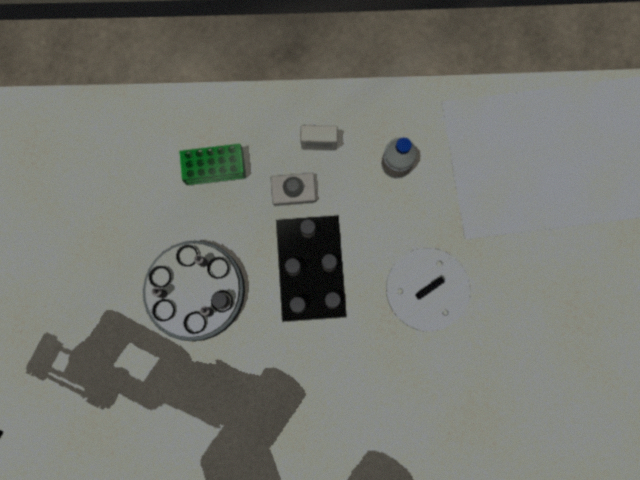

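Scene view: the drum is at about (472,215) with one loaded cup at (440,185). The mat has five cups (324..361, 188..245), the cover is at (224,203) and the button at (355,284). Top view: drum (193,290), loaded cup (222,300), caps at (307,228), (292,267), (329,262), (297,305) and (333,300), cover (428,290), button (293,186).

```bash
cat > h.py <<'E'
from rig import robot,cams
import cv2,numpy as np
from scipy.spatial.transform import Rotation as R
np.set_printoptions(precision=4,suppress=True)
I={n:cams.camera_info(n) for n in("scene","top")}
def ray(n,p):
    i=I[n];u=cv2.undistortPoints(np.array([[p]],float),np.array(i["intrinsics"]),np.array(i["dist"]))[0,0]
    T=np.array(i["pose"]);d=T[:3,:3]@[u[0],u[1],1];return T[:3,3],d/np.linalg.norm(d)
def plane(n,p,z):
    o,d=ray(n,p);return o+d*(z-o[2])/d[2]
def tri(ps,pt):
    (a,d),(b,e)=ray("scene",ps),ray("top",pt)
    s=np.linalg.lstsq(np.c_[d,-e],b-a,rcond=None)[0];x,y=a+d*s[0],b+e*s[1]
    return (x+y)/2,np.linalg.norm(x-y)
def proj(n,X):
    i=I[n];T=np.linalg.inv(np.array(i["pose"]))
    return cv2.projectPoints(np.array(X,float).reshape(-1,3),cv2.Rodrigues(T[:3,:3])[0],T[:3,3],np.array(i["intrinsics"]),np.array(i["dist"]))[0][:,0]
def shot(n,f=None):
    im=cams.camera(n)[:,:,::-1].copy()
    if f: cv2.imwrite("pics/"+f,im)
    return im
def crop(im,x,y,w,h,f,s=4):
    c=im[y:y+h,x:x+w];c=(255*(c/255.)**.6).astype(np.uint8)
    cv2.imwrite("pics/"+f,cv2.resize(c,None,fx=s,fy=s,interpolation=cv2.INTER_CUBIC))
E
python3 - <<'E'
import cv2
from h import *
t=cv2.imread("pics/top0.png");s=cv2.imread("pics/scene0.png")
a=t[210:345,138:348];b=s[155:275,300:540]
a=cv2.resize(a,(800,514),interpolation=2);b=cv2.resize(b,(800,400),interpolation=2)
f=lambda c:(255*(c/255.)**.6).astype(np.uint8)
cv2.imwrite("pics/a.png",f(a));cv2.imwrite("pics/b.png",f(b))
E
```

```text
(no output)
```

View pics/a.png

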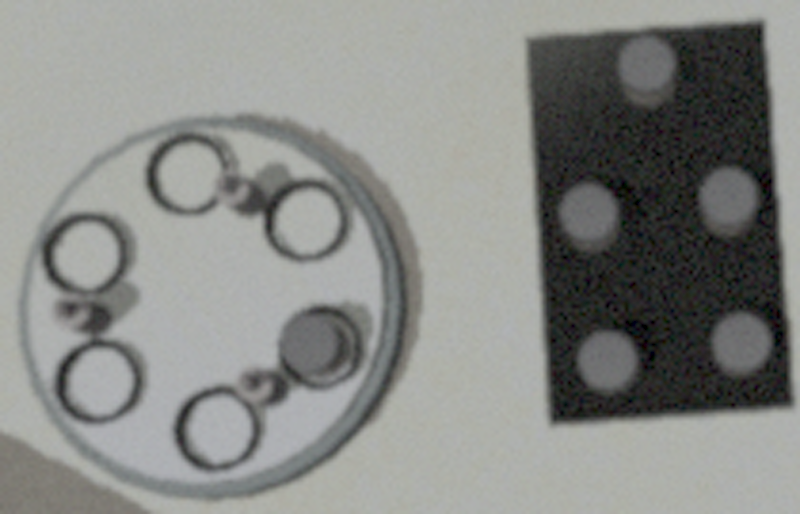

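View pics/b.png

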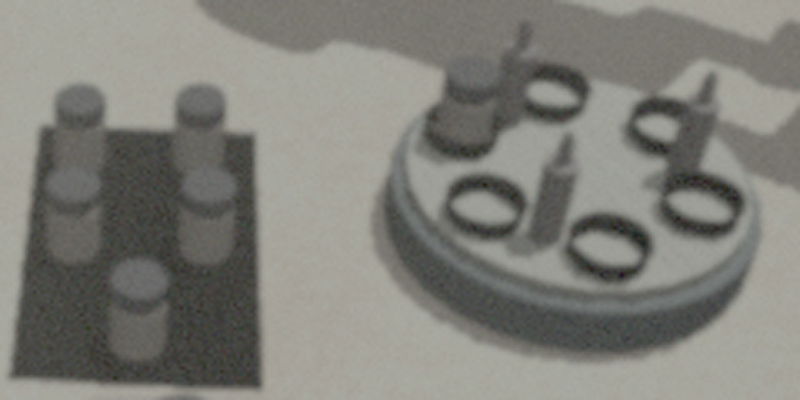

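Top crop: five empty collars at (306,220), (189,175), (86,254), (99,381) and (218,428), with the loaded cup at (312,342). Caps are at (646,65), (588,211), (727,195), (608,361) and (741,343). Scene crop: matching collars and caps are all visible.

```bash
cat > m.py <<'E'
from h import *
from scipy.optimize import least_squares
t=cv2.imread("pics/top0.png");s=cv2.imread("pics/scene0.png")
def up(im,x,y,w,h,k): return cv2.GaussianBlur(cv2.cvtColor(cv2.resize(im[y:y+h,x:x+w],None,fx=k,fy=k,interpolation=2),6),(0,0),2)
def T(p): return np.array(p)*210/800+[138-.37,210-.37]
def S(p): return np.array(p)*.3+[300-.35,155-.35]
g=cv2.GaussianBlur(cv2.cvtColor(t,6),(0,0),.6)
def ref(p,lo,hi,r=10,k=8):   # centroid of filled blob at the seed, grey between lo..hi
    x,y=np.round(p).astype(int);a=cv2.resize(g[y-r:y+r+1,x-r:x+r+1],None,fx=k,fy=k,interpolation=2)
    m=cv2.inRange(a,lo,hi);n,l,st,c=cv2.connectedComponentsWithStats(m)
    c0=l[int((p[1]-y+r+.5)*k),int((p[0]-x+r+.5)*k)]
    if c0==0:return None
    cs=cv2.findContours((l==c0).astype(np.uint8),0,2)[0];q,rad=cv2.minEnclosingCircle(max(cs,key=len))
    return c[c0]/k+[x-r,y-r]-.5+.5/k, np.array(q)/k+[x-r,y-r]-.5, rad/k, np.sqrt(st[c0,4]/np.pi)/k
C=[((646,65),(139,277)),((588,211),(209,186)),((727,195),(74,184)),((608,361),(201,102)),((741,343),(79,103))]
P=[((306,220),(486,201)),((189,175),(609,241)),((86,254),(701,199)),((99,381),(665,123)),((218,428),(555,89))]
if __name__=="__main__":
    for nm,L in(("cup",C),("pocket",P),("loaded",[((312,342),(472,76))])):
        for a,b in L:
            a=T(a);b=S(b);X,e=tri(b,a);v=g[int(round(a[1])),int(round(a[0]))]
            r=ref(a,int(v)-(14 if nm!="pocket" else 40),255)
            z=.049 if nm=="cup" else .052 if nm=="pocket" else .086
            print(nm,a,v,"tri",X,"gap %.4f"%e,"plane",plane("top",a,z)[:2],"scene",plane("scene",b,z)[:2], r and np.r_[r[0],r[2:]], r and plane("top",r[0],z)[:2])
E
python3 m.py
```

```text
cup [307.205  226.6925] 64 tri [0.6145 0.0145 0.0486] gap 0.0010 plane [0.6145 0.014 ] scene [0.6149 0.015 ] [307.1633 226.4373   6.8929   6.7146] [0.615  0.0141]
cup [291.98   265.0175] 60 tri [0.5387 0.0461 0.0483] gap 0.0011 plane [0.5387 0.0455] scene [0.5395 0.0467] [292.033  265.6141   7.1526   6.9776] [0.5375 0.0455]
cup [328.4675 260.8175] 63 tri [ 0.5451 -0.0259  0.0485] gap 0.0007 plane [ 0.5451 -0.0263] scene [ 0.5457 -0.0255] [328.7666 261.4115   7.078    6.808 ] [ 0.5439 -0.0268]
cup [297.23   304.3925] 63 tri [0.4616 0.0377 0.0458] gap 0.0017 plane [0.4614 0.0367] scene [0.4657 0.0385] [296.9563 304.4055   7.1658   7.0206] [0.4614 0.0372]
cup [332.1425 299.6675] 63 tri [ 0.4691 -0.0311  0.0451] gap 0.0005 plane [ 0.4688 -0.0313] scene [ 0.4742 -0.0303] [332.156  299.6844   7.2336   7.0294] [ 0.4688 -0.0313]
pocket [217.955 267.38 ] 137 tri [0.5378 0.1916 0.0503] gap 0.0020 plane [0.5375 0.1904] scene [0.5396 0.1922] [218.3929 267.7831   8.4595   8.1072] [0.5366 0.1895]
pocket [187.2425 255.5675] 138 tri [0.5629 0.2521 0.0501] gap 0.0019 plane [0.5624 0.2507] scene [0.5649 0.2524] [187.509  255.6122   8.3694   8.0589] [0.5623 0.2502]
pocket [160.205 276.305] 136 tri [0.5233 0.3044 0.0498] gap 0.0017 plane [0.5229 0.3029] scene [0.5258 0.3043] [160.4831 276.5397   8.516    8.1078] [0.5225 0.3024]
pocket [163.6175 309.6425] 139 tri [0.4582 0.2959 0.0495] gap 0.0006 plane [0.458 0.295] scene [0.4615 0.2952] [164.0483 309.8541   8.607    8.2056] [0.4576 0.2941]
pocket [194.855 321.98 ] 138 tri [0.433  0.2368 0.0495] gap 0.0038 plane [0.4327 0.2344] scene [0.436 0.238] [195.3173 322.2534   8.7379   8.2546] [0.4321 0.2335]
loaded [219.53  299.405] 64 tri [0.4724 0.183  0.0833] gap 0.0024 plane [0.4721 0.1814] scene [0.4759 0.1836] [218.6737 298.536   14.7609  10.0397] [0.4737 0.183 ]
```

```bash
cat > p.py <<'E'
import sys
from h import *
c1,c2,c3,c4,c5=(.6148,.0143),(.538,.046),(.5445,-.0262),(.4615,.0377),(.469,-.0313)
D=np.array([.4977,.2435]);PK={k:D+.066*np.array([np.cos(np.radians(t)),np.sin(np.radians(t))]) for k,t in zip("ABCDE",(-52.8,7.2,67.2,127.2,187.2))}
def st():
    o=robot.get_obs();M=R.from_quat(o["tool_rot"]).as_matrix();return o,M,np.degrees(np.arctan2(M[1,0],M[0,0]))
def go(x,y,z=None,a=None):
    o,M,b=st();p=o["position"];t=np.array([x,y,p[2] if z is None else z])
    print("t %.2f pos"%o["time"],p,"a %.2f"%b,"w %.4f gf %.1f"%(o["grip_width"],o["grip_force"]),"F",o["ft_force"])
    print(" tilt(tool x,y comps of down)",M.T@[0,0,-1]," shift cm in tool axes",100*(M.T@(t-p)), "" if a is None else "turn z rad %.4f"%np.radians((b-a+180)%360-180))
    if a is not None:
        c=np.radians(a);print(" shift cm in axes at a:",100*np.array([np.cos(c)*(t-p)[0]+np.sin(c)*(t-p)[1],np.sin(c)*(t-p)[0]-np.cos(c)*(t-p)[1],-(t-p)[2]]))
if __name__=="__main__":
    A=sys.argv;X=PK[A[1]] if A[1] in PK else globals()[A[1]] if A[1] in globals() else eval(A[1])
    go(*X,float(A[2]) if len(A)>2 else None,float(A[3]) if len(A)>3 else None)
E
python3 p.py c2 .21 157.2; python3 p.py C .125 157.2
```

```text
t 0.10 pos [0.2742 0.5611 0.2914] a 153.94 w 0.0869 gf 0.0 F [-0.4312 -0.1913 -0.6248]
 tilt(tool x,y comps of down) [-0.0003  0.0019  1.    ]  shift cm in tool axes [-46.3251 -34.6664   8.1875] turn z rad -0.0569
 shift cm in axes at a: [-44.2753 -37.2599   8.137 ]
t 0.10 pos [0.2742 0.5611 0.2914] a 153.94 w 0.0869 gf 0.0 F [-0.4312 -0.1913 -0.6248]
 tilt(tool x,y comps of down) [-0.0003  0.0019  1.    ]  shift cm in tool axes [-33.656  -12.0892  16.6487] turn z rad -0.0569
 shift cm in axes at a: [-32.9067 -14.0148  16.637 ]
```

```bash
python3 -m crank '[[0,0,0,0,0,-0.057,0.4],[-4.43,-3.73,0.6,0,0,0,0.4],[-4.43,-3.73,0.6,0,0,0,0.4],[-4.43,-3.73,0.6,0,0,0,0.4],[-4.43,-3.73,0.6,0,0,0,0.4]]' 15; python3 -m crank '[[-4.43,-3.73,0.6,0,0,0,0.4],[-4.43,-3.73,0.6,0,0,0,0.4],[-4.43,-3.73,0.6,0,0,0,0.4],[-4.43,-3.73,0.6,0,0,0,0.4],[-4.43,-3.73,0.6,0,0,0,0.4]]'; python3 -m crank '[[-4.43,-3.73,0,0,0,0,0.4],[0,0,0,0,0,0,0.4],[0,0,0,0,0,0,0.4]]'; python3 p.py c2 .088 157.2
```

```text
time: 0.72
position: [0.3805, 0.3536, 0.2679]
tool_rot: [0.197, 0.98, -0.0, -0.0]
ft_force: [0.3, 0.1, 0.1]
grip_width: 0.0535
grip_force: 0.0
time: 1.35
position: [0.5126, 0.0957, 0.2379]
tool_rot: [0.198, 0.98, 0.0, -0.0]
ft_force: [0.2, 0.4, 0.6]
grip_width: 0.0522
grip_force: 0.0
time: 1.72
position: [0.5376, 0.0461, 0.2377]
tool_rot: [0.198, 0.98, 0.0, -0.001]
ft_force: [0.5, 1.1, -0.3]
grip_width: 0.0523
grip_force: 0.0
t 1.73 pos [0.5376 0.0461 0.2377] a 157.16 w 0.0523 gf 0.0 F [ 0.5492  1.0944 -0.3321]
 tilt(tool x,y comps of down) [-0.0022  0.0002  1.    ]  shift cm in tool axes [-0.0756  0.0074 14.9735] turn z rad -0.0007
 shift cm in axes at a: [-0.0421  0.0044 14.9736]
```

```bash
python3 -m crank '[[0,0,5,0,0,0,0.4],[0,0,5,0,0,0,0.4],[0,0,3,0,0,0,0.4],[0,0,2,0,0,0,0.4],[0,0,0,0,0,0,0.4]]'; python3 -m crank '[[0,0,0,0,0,0,1],[0,0,0,0,0,0,1],[0,0,0,0,0,0,1],[0,0,0,0,0,0,1]]' 15; python3 p.py C .21 157.2
```

```text
time: 2.35
position: [0.5365, 0.0478, 0.087]
tool_rot: [0.196, 0.981, -0.0, -0.002]
ft_force: [-0.8, 0.5, 0.5]
grip_width: 0.0522
grip_force: 0.0
time: 2.85
position: [0.5388, 0.046, 0.0891]
tool_rot: [0.198, 0.98, 0.0, 0.001]
ft_force: [0.4, 0.9, 5.0]
grip_width: 0.0298
grip_force: 15.0
t 2.85 pos [0.5388 0.046  0.0891] a 157.19 w 0.0298 gf 15.0 F [0.3671 0.8613 5.0132]
 tilt(tool x,y comps of down) [ 0.0014 -0.0006  1.    ]  shift cm in tool axes [ 11.4311  23.2168 -12.0877] turn z rad -0.0001
 shift cm in axes at a: [ 11.4453  23.2105 -12.0863]
```

```bash
python3 -m crank '[[0,0,-2,0,0,0,1],[0,0,-5,0,0,0,1],[0,0,-5.1,0,0,0,1],[2.29,4.64,0,0,0,0,1],[2.29,4.64,0,0,0,0,1]]'; python3 -m crank '[[2.29,4.64,0,0,0,0,1],[2.29,4.64,0,0,0,0,1],[2.29,4.64,0,0,0,0,1],[0,0,0,0,0,0,1],[0,0,0,0,0,0,1]]';python3 p.py C .125 157.2
python3 -c "
from h import *
crop(shot('top','t1.png'),130,200,200,150,'t1c.png',4)"
```

```text
time: 3.48
position: [0.5326, 0.1496, 0.2104]
tool_rot: [0.199, 0.98, 0.0, 0.001]
ft_force: [0.9, 0.5, -0.7]
grip_width: 0.0295
grip_force: 15.0
time: 4.1
position: [0.5223, 0.3039, 0.209]
tool_rot: [0.197, 0.98, -0.001, -0.0]
ft_force: [0.0, -0.8, -0.4]
grip_width: 0.0294
grip_force: 15.0
t 4.10 pos [0.5223 0.3039 0.209 ] a 157.25 w 0.0294 gf 15.0 F [ 0.0478 -0.8019 -0.387 ]
 tilt(tool x,y comps of down) [-0.0005  0.0012  1.    ]  shift cm in tool axes [-0.0783  0.0913  8.3956] turn z rad 0.0009
 shift cm in axes at a: [-0.0743  0.0817  8.3957]
```

View pics/t1c.png

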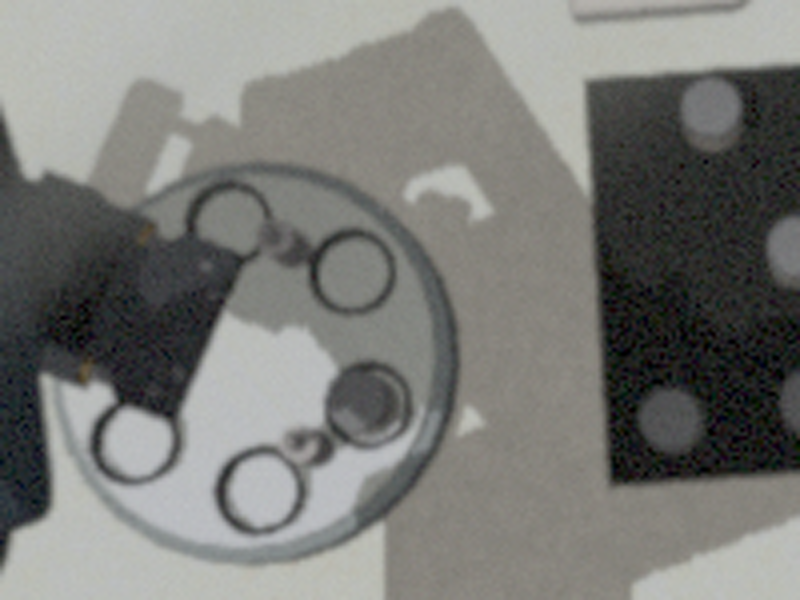

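The gripper hides pocket C from above, so the pocket itself isn't visible here. The rest of the drum and the mat are unchanged, so I'm lowering by force and position.

```bash
python3 -m crank '[[-0.05,0.05,4,0,0,0,1],[0,0,2.5,0,0,0,1],[0,0,1,0,0,0,1],[0,0,0.6,0,0,0,1],[0,0,0,0,0,0,1]]'; python3 p.py C .125 157.2
python3 -c "
from h import *
crop(shot('scene','s1.png'),390,120,160,120,'s1c.png',4)"
```

```text
time: 4.78
position: [0.5238, 0.3042, 0.1286]
tool_rot: [0.198, 0.98, 0.0, 0.0]
ft_force: [-0.3, 0.8, -0.8]
grip_width: 0.0294
grip_force: 15.0
t 4.78 pos [0.5238 0.3042 0.1286] a 157.17 w 0.0294 gf 15.0 F [-0.2583  0.8366 -0.7854]
 tilt(tool x,y comps of down) [ 0.0005 -0.0004  1.    ]  shift cm in tool axes [ 0.059  -0.0057  0.3638] turn z rad -0.0005
 shift cm in axes at a: [ 0.0588 -0.0055  0.3639]
```

View pics/s1c.png

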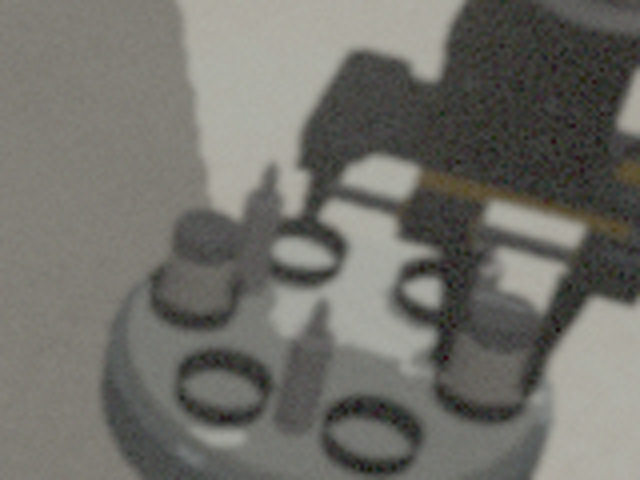

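The cup stands inside the collar at about (485,370) in the crop, upright and with no contact force. I'm lowering the last 3.5 mm and releasing.

```bash
python3 -m crank '[[0.03,0,0.35,0,0,0,1],[0,0,0,0,0,0,1],[0,0,0,0,0,0,0.45],[0,0,0,0,0,0,0.45],[0,0,-0.5,0,0,0,0.45]]'; python3 -m crank '[[0,0,-4,0,0,0,0.4],[0,0,-5,0,0,0.175,0.4],[0,0,0,0,0,0.175,0.4],[0,0,0,0,0,0.175,0.4],[0,0,0,0,0,0.175,0.4]]'; python3 -m crank '[[0,0,0,0,0,0.175,0.4],[0,0,0,0,0,0.172,0.4],[0,0,0,0,0,0,0.4]]'; python3 p.py c1 .088 97.2
```

```text
time: 5.45
position: [0.5226, 0.3045, 0.1293]
tool_rot: [0.198, 0.98, -0.0, -0.001]
ft_force: [-0.8, -0.2, -0.1]
grip_width: 0.0462
grip_force: 0.0
time: 6.08
position: [0.5229, 0.3046, 0.2202]
tool_rot: [0.524, 0.852, 0.0, 0.0]
ft_force: [-0.3, -0.2, 0.0]
grip_width: 0.0522
grip_force: 0.0
time: 6.45
position: [0.523, 0.3046, 0.2198]
tool_rot: [0.66, 0.751, -0.0, -0.0]
ft_force: [0.2, 0.3, 0.0]
grip_width: 0.0519
grip_force: 0.0
t 6.45 pos [0.523  0.3046 0.2198] a 97.33 w 0.0519 gf 0.0 F [0.1773 0.3259 0.0497]
 tilt(tool x,y comps of down) [0.     0.0002 1.    ]  shift cm in tool axes [-29.9625   5.4019  13.182 ] turn z rad 0.0024
 shift cm in axes at a: [-29.9502   5.4701  13.182 ]
```

Now c1 → pocket B.

```bash
python3 -m crank '[[-5,0.9,0,0,0,0,0.4],[-5,0.9,0,0,0,0,0.4],[-5,0.9,0,0,0,0,0.4],[-5,0.9,0,0,0,0,0.4],[-5,0.9,0,0,0,0,0.4]]'; python3 -m crank '[[-4.96,0.95,0,0,0,0,0.4],[0,0,5,0,0,0,0.4],[0,0,4,0,0,0,0.4],[0,0,2.5,0,0,0,0.4],[0,0,1.7,0,0,0,0.4]]'; python3 -m crank '[[0,0,0,0,0,0,0.4],[0,0,0,0,0,0,0.4]]'; python3 p.py c1 .088 97.2
```

```text
time: 7.08
position: [0.5995, 0.0607, 0.2198]
tool_rot: [0.66, 0.751, 0.0, 0.0]
ft_force: [-0.0, -0.3, -0.5]
grip_width: 0.0521
grip_force: 0.0
time: 7.7
position: [0.6144, 0.0142, 0.0863]
tool_rot: [0.66, 0.751, -0.0, -0.001]
ft_force: [-0.5, 0.1, -0.6]
grip_width: 0.0523
grip_force: 0.0
time: 7.95
position: [0.6156, 0.0142, 0.0887]
tool_rot: [0.661, 0.75, 0.001, 0.001]
ft_force: [0.0, -0.4, 0.4]
grip_width: 0.0526
grip_force: 0.0
t 7.95 pos [0.6156 0.0142 0.0887] a 97.27 w 0.0526 gf 0.0 F [ 0.0159 -0.4442  0.373 ]
 tilt(tool x,y comps of down) [ 0.0006 -0.0019  1.    ]  shift cm in tool axes [ 0.0171 -0.0769  0.0722] turn z rad 0.0012
 shift cm in axes at a: [ 0.017  -0.0768  0.0723]
```

```bash
python3 -m crank '[[0,0,0,0,0,0,1],[0,0,0,0,0,0,1],[0,0,0,0,0,0,1],[0,0,0,0,0,0,1],[0,0,-2,0,0,0,1]]' 15; python3 -m crank '[[0,0,-5,0,0,0,1],[0,0,-5.1,0,0,0,1],[4.84,-0.44,0,0,0,0,1],[4.84,-0.44,0,0,0,0,1],[4.84,-0.44,0,0,0,0,1]]'; python3 -m crank '[[4.84,-0.44,0,0,0,0,1],[4.84,-0.44,0,0,0,0,1],[0,0,0,0,0,0,1],[0,0,0,0,0,0,1]]';python3 p.py B .125 97.2
```

```text
time: 8.57
position: [0.6136, 0.0144, 0.107]
tool_rot: [0.661, 0.75, -0.001, -0.002]
ft_force: [-0.1, -0.2, -1.2]
grip_width: 0.0297
grip_force: 15.0
time: 9.2
position: [0.5832, 0.1578, 0.2103]
tool_rot: [0.661, 0.75, 0.001, 0.001]
ft_force: [0.2, 0.2, -0.5]
grip_width: 0.0293
grip_force: 15.0
time: 9.7
position: [0.5626, 0.2514, 0.2095]
tool_rot: [0.661, 0.751, 0.0, 0.0]
ft_force: [0.6, -1.3, -0.4]
grip_width: 0.0291
grip_force: 15.0
t 9.70 pos [0.5626 0.2514 0.2095] a 97.27 w 0.0291 gf 15.0 F [ 0.6157 -1.347  -0.4451]
 tilt(tool x,y comps of down) [ 0.0005 -0.0007  1.    ]  shift cm in tool axes [0.0387 0.0551 8.4459] turn z rad 0.0012
 shift cm in axes at a: [0.0342 0.0613 8.4459]
```

```bash
python3 -m crank '[[0.03,0.05,4,0,0,0,1],[0,0,2.5,0,0,0,1],[0,0,1,0,0,0,1],[0,0,0.6,0,0,0,1],[0,0,0.3,0,0,0,1]]'; python3 -m crank '[[0,0,0,0,0,0,1],[0,0,0,0,0,0,1]]'; python3 p.py B .125 97.2; python3 -m crank '[[0,0,0,0,0,0,0.45],[0,0,0,0,0,0,0.45],[0,0,-0.5,0,0,0,0.45],[0,0,-4,0,0,0,0.4],[0,0,-5,0,0,0,0.4]]'; python3 -m crank '[[-4.56,-0.89,0,0,0,0,0.4],[-4.56,-0.89,0,0,0,0,0.4],[-4.56,-0.89,0,0,0,0,0.4],[-4.56,-0.89,0,0,0,0,0.4],[-4.56,-0.89,0,0,0,0,0.4]]'; python3 -m crank '[[-4.56,-0.89,0,0,0,0,0.4],[0,0,0,0,0,0,0.4],[0,0,0,0,0,0,0.4]]';  python3 p.py c3 .088 97.2
```

```text
time: 10.32
position: [0.5638, 0.2515, 0.1253]
tool_rot: [0.661, 0.75, 0.001, 0.0]
ft_force: [0.5, -0.1, -0.6]
grip_width: 0.0296
grip_force: 15.0
time: 10.58
position: [0.5634, 0.2521, 0.1254]
tool_rot: [0.661, 0.75, 0.001, 0.0]
ft_force: [-0.8, 0.2, -0.5]
grip_width: 0.0299
grip_force: 15.0
t 10.57 pos [0.5634 0.2521 0.1254] a 97.23 w 0.0299 gf 15.0 F [-0.7784  0.239  -0.4824]
 tilt(tool x,y comps of down) [-0.0002 -0.0012  1.    ]  shift cm in tool axes [-0.0272 -0.0218  0.0397] turn z rad 0.0004
 shift cm in axes at a: [-0.0272 -0.0217  0.0397]
time: 11.2
position: [0.5624, 0.2517, 0.2198]
tool_rot: [0.661, 0.75, -0.001, -0.001]
ft_force: [0.6, 0.4, -0.4]
grip_width: 0.0511
grip_force: 0.0
time: 11.82
position: [0.5475, 0.0187, 0.2203]
tool_rot: [0.661, 0.75, 0.0, 0.0]
ft_force: [0.3, 0.6, -0.2]
grip_width: 0.0523
grip_force: 0.0
time: 12.2
position: [0.5444, -0.026, 0.22]
tool_rot: [0.661, 0.75, 0.0, -0.0]
ft_force: [0.3, 0.4, -0.8]
grip_width: 0.0526
grip_force: 0.0
t 12.20 pos [ 0.5444 -0.026   0.22  ] a 97.18 w 0.0526 gf 0.0 F [ 0.2796  0.3519 -0.7905]
 tilt(tool x,y comps of down) [-0.0004 -0.0001  1.    ]  shift cm in tool axes [-0.0236  0.0098 13.1973] turn z rad -0.0004
 shift cm in axes at a: [-0.0179  0.0113 13.1973]
```

```bash
python3 -m crank '[[0,0,5,0,0,0,0.4],[0,0,4,0,0,0,0.4],[0,0,2.5,0,0,0,0.4],[0,0,1.7,0,0,0,0.4],[0,0,0,0,0,0,0.4]]'; python3 -m crank '[[0,0,0,0,0,0,1],[0,0,0,0,0,0,1],[0,0,0,0,0,0,1],[0,0,0,0,0,0,1],[0,0,-2,0,0,0,1]]' 15; python3 -m crank '[[0,0,-5,0,0,0,1],[0,0,-5.1,0,0,0,1],[4.56,-1.31,0,0,0,0,1],[4.56,-1.31,0,0,0,0,1],[4.56,-1.31,0,0,0,0,1]]'; python3 -m crank '[[4.56,-1.31,0,0,0,0,1],[4.56,-1.31,0,0,0,0,1],[4.56,-1.31,0,0,0,0,1],[0,0,0,0,0,0,1],[0,0,0,0,0,0,1]]';python3 p.py E .125 97.2
```

```text
time: 12.82
position: [0.544, -0.0252, 0.0869]
tool_rot: [0.661, 0.751, -0.0, -0.001]
ft_force: [0.1, 0.8, 0.3]
grip_width: 0.0518
grip_force: 0.0
time: 13.45
position: [0.5436, -0.0261, 0.1071]
tool_rot: [0.661, 0.75, -0.001, -0.001]
ft_force: [-0.7, 0.6, 0.1]
grip_width: 0.0293
grip_force: 15.0
time: 14.08
position: [0.4875, 0.1055, 0.2091]
tool_rot: [0.662, 0.75, 0.0, 0.0]
ft_force: [0.3, 1.1, -0.2]
grip_width: 0.0294
grip_force: 15.0
time: 14.7
position: [0.4322, 0.2352, 0.2088]
tool_rot: [0.661, 0.75, 0.0, 0.0]
ft_force: [-0.8, 0.0, 0.0]
grip_width: 0.0296
grip_force: 15.0
t 14.70 pos [0.4322 0.2352 0.2088] a 97.26 w 0.0296 gf 15.0 F [-0.8279  0.0237  0.049 ]
 tilt(tool x,y comps of down) [ 0.0004 -0.0003  1.    ]  shift cm in tool axes [ 0.01   -0.0001  8.3783] turn z rad 0.0011
 shift cm in axes at a: [0.007  0.0025 8.3783]
```

```bash
python3 -m crank '[[0,0,4,0,0,0,1],[0,0,2.5,0,0,0,1],[0,0,1,0,0,0,1],[0,0,0.6,0,0,0,1],[0,0,0.28,0,0,0,1]]'; python3 -m crank '[[0,0,0,0,0,0,1],[0,0,0,0,0,0,1]]'; python3 p.py E .125 97.2; python3 -m crank '[[0,0,0,0,0,0,0.45],[0,0,0,0,0,0,0.45],[0,0,-0.5,0,0,0,0.45],[0,0,-4,0,0,0,0.4],[0,0,-5,0,0,0.175,0.4]]'; python3 -m crank '[[0,0,0,0,0,0.175,0.4],[0,0,0,0,0,0.175,0.4],[0,0,0,0,0,0.175,0.4],[0,0,0,0,0,0.175,0.4],[0,0,0,0,0,0.174,0.4]]'; python3 -m crank '[[-2.4,4.375,0,0,0,0,0.4],[-2.4,4.375,0,0,0,0,0.4],[-2.4,4.375,0,0,0,0,0.4],[-2.4,4.375,0,0,0,0,0.4],[0,0,0,0,0,0,0.4]]';  python3 p.py c4 .088 37.2
```

```text
time: 15.32
position: [0.4327, 0.235, 0.1254]
tool_rot: [0.661, 0.75, 0.0, 0.0]
ft_force: [-2.1, -1.8, 20.5]
grip_width: 0.0292
grip_force: 15.0
time: 15.58
position: [0.4326, 0.2354, 0.1256]
tool_rot: [0.661, 0.75, 0.001, 0.0]
ft_force: [-0.5, -0.2, 2.5]
grip_width: 0.0294
grip_force: 15.0
t 15.57 pos [0.4326 0.2354 0.1256] a 97.22 w 0.0294 gf 15.0 F [-0.5218 -0.1697  2.4986]
 tilt(tool x,y comps of down) [-0.0002 -0.0017  1.    ]  shift cm in tool axes [-0.0162 -0.0361  0.0591] turn z rad 0.0004
 shift cm in axes at a: [-0.0162 -0.036   0.0592]
time: 16.2
position: [0.4314, 0.2351, 0.2203]
tool_rot: [0.726, 0.688, -0.001, -0.001]
ft_force: [-0.1, 1.6, -0.4]
grip_width: 0.0516
grip_force: 0.0
time: 16.82
position: [0.4319, 0.2353, 0.2202]
tool_rot: [0.949, 0.316, -0.0, -0.0]
ft_force: [0.3, 0.7, -0.3]
grip_width: 0.0519
grip_force: 0.0
time: 17.45
position: [0.4622, 0.0349, 0.2203]
tool_rot: [0.949, 0.316, 0.001, 0.001]
ft_force: [-0.8, 0.7, 0.1]
grip_width: 0.0524
grip_force: 0.0
t 17.45 pos [0.4622 0.0349 0.2203] a 36.80 w 0.0524 gf 0.0 F [-0.8048  0.7471  0.0747]
 tilt(tool x,y comps of down) [-0.0009 -0.0015  1.    ]  shift cm in tool axes [ 0.0953 -0.2878 13.2311] turn z rad -0.0070
 shift cm in axes at a: [ 0.1095 -0.267  13.2314]
```

```bash
python3 -m crank '[[0.11,-0.27,5,0,0,-0.007,0.4],[0,0,4,0,0,0,0.4],[0,0,2.5,0,0,0,0.4],[0,0,1.6,0,0,0,0.4],[0,0,0,0,0,0,0.4]]';python3 p.py c4 .088 37.2; python3 -m crank '[[0,0,0,0,0,0,1],[0,0,0,0,0,0,1],[0,0,0,0,0,0,1],[0,0,0,0,0,0,1],[0,0,-2,0,0,0,1]]' 15; python3 -m crank '[[0,0,-5,0,0,0,1],[0,0,-5.1,0,0,0,1],[3.07,-4.16,0,0,0,0,1],[3.07,-4.16,0,0,0,0,1],[3.07,-4.16,0,0,0,0,1]]'; python3 -m crank '[[3.07,-4.16,0,0,0,0,1],[3.07,-4.16,0,0,0,0,1],[0,0,0,0,0,0,1],[0,0,0,0,0,0,1]]';python3 p.py D .125 37.2
```

```text
time: 18.08
position: [0.4595, 0.0417, 0.0881]
tool_rot: [0.947, 0.322, -0.001, -0.001]
ft_force: [0.7, -0.6, 0.8]
grip_width: 0.0522
grip_force: 0.0
t 18.07 pos [0.4595 0.0417 0.0881] a 37.58 w 0.0522 gf 0.0 F [ 0.6805 -0.5567  0.8273]
 tilt(tool x,y comps of down) [0.002  0.0023 1.    ]  shift cm in tool axes [-0.0839  0.4397  0.0124] turn z rad 0.0066
 shift cm in axes at a: [-0.081   0.4402  0.0133]
time: 18.7
position: [0.4597, 0.0407, 0.1085]
tool_rot: [0.947, 0.321, -0.001, -0.001]
ft_force: [0.0, -1.6, -0.4]
grip_width: 0.0297
grip_force: 15.0
time: 19.32
position: [0.4571, 0.197, 0.2103]
tool_rot: [0.947, 0.321, 0.0, 0.0]
ft_force: [0.3, 0.2, -0.7]
grip_width: 0.0294
grip_force: 15.0
time: 19.82
position: [0.4547, 0.2986, 0.2096]
tool_rot: [0.947, 0.322, -0.001, 0.0]
ft_force: [0.2, -0.9, -0.3]
grip_width: 0.0295
grip_force: 15.0
t 19.82 pos [0.4547 0.2986 0.2096] a 37.56 w 0.0295 gf 15.0 F [ 0.2402 -0.8926 -0.2518]
 tilt(tool x,y comps of down) [0.0019 0.     1.    ]  shift cm in tool axes [0.1067 0.3898 8.4569] turn z rad 0.0063
 shift cm in axes at a: [0.0929 0.3889 8.4571]
```

```bash
python3 -m crank '[[0.02,0.39,4,0,0,0.006,1],[0,0,2.5,0,0,0,1],[0,0,0,0,0,0,1],[0,0,0,0,0,0,1]]';python3 p.py D .125 37.2
```

```text
time: 20.32
position: [0.4586, 0.2953, 0.1456]
tool_rot: [0.948, 0.318, 0.0, 0.0]
ft_force: [-0.0, -0.7, -1.0]
grip_width: 0.0294
grip_force: 15.0
t 20.32 pos [0.4586 0.2953 0.1456] a 37.08 w 0.0294 gf 15.0 F [-0.025  -0.7205 -1.0423]
 tilt(tool x,y comps of down) [-0.0007 -0.0003  1.    ]  shift cm in tool axes [-0.0232 -0.1108  2.0644] turn z rad -0.0021
 shift cm in axes at a: [-0.0216 -0.1103  2.0644]
```

```bash
python3 -m crank '[[-0.02,-0.08,1.2,0,0,0,1],[0,0,0.6,0,0,0,1],[0,0,0.15,0,0,0,1],[0,0,0,0,0,0,1]]'; python3 p.py D .125 37.2; python3 -m crank '[[0,0,0,0,0,0,0.45],[0,0,0,0,0,0,0.45],[0,0,-0.5,0,0,0,0.45],[0,0,-4,0,0,0,0.4],[0,0,-5,0,0,0,0.4]]'; python3 -m crank '[[-3.15,4.46,0,0,0,0,0.4],[-3.15,4.46,0,0,0,0,0.4],[-3.15,4.46,0,0,0,0,0.4],[-3.15,4.46,0,0,0,0,0.4],[-3.15,4.46,0,0,0,0,0.4]]'; python3 -m crank '[[-3.15,4.46,0,0,0,0,0.4],[0,0,0,0,0,0,0.4],[0,0,0,0,0,0,0.4],[0,0,0,0,0,0,0.4],[0,0,0,0,0,0,0.4]]';  python3 p.py c5 .088 37.2
```

```text
time: 20.82
position: [0.4573, 0.2967, 0.1264]
tool_rot: [0.948, 0.319, 0.0, 0.0]
ft_force: [-1.9, -1.7, 6.5]
grip_width: 0.0296
grip_force: 15.0
t 20.82 pos [0.4573 0.2967 0.1264] a 37.21 w 0.0296 gf 15.0 F [-1.9497 -1.7319  6.5259]
 tilt(tool x,y comps of down) [-0.0002 -0.0004  1.    ]  shift cm in tool axes [0.0029 0.0765 0.1425] turn z rad 0.0001
 shift cm in axes at a: [0.0029 0.0765 0.1425]
time: 21.45
position: [0.4567, 0.2964, 0.2205]
tool_rot: [0.948, 0.319, -0.002, 0.0]
ft_force: [0.6, -0.2, -0.2]
grip_width: 0.0517
grip_force: 0.0
time: 22.08
position: [0.4666, 0.0221, 0.2208]
tool_rot: [0.948, 0.319, 0.0, 0.0]
ft_force: [1.1, 1.1, -0.5]
grip_width: 0.0522
grip_force: 0.0
time: 22.7
position: [0.4682, -0.0294, 0.2205]
tool_rot: [0.947, 0.32, -0.0, -0.0]
ft_force: [-1.1, 0.3, 0.1]
grip_width: 0.0522
grip_force: 0.0
t 22.70 pos [ 0.4682 -0.0294  0.2205] a 37.31 w 0.0522 gf 0.0 F [-1.1489  0.3041  0.0981]
 tilt(tool x,y comps of down) [0.0002 0.0003 1.    ]  shift cm in tool axes [-0.0501  0.1972 13.246 ] turn z rad 0.0019
 shift cm in axes at a: [-0.0519  0.193  13.2461]
```

```bash
python3 -m crank '[[-0.05,0.19,5,0,0,0,0.4],[0,0,4,0,0,0,0.4],[0,0,2.5,0,0,0,0.4],[0,0,1.7,0,0,0,0.4],[0,0,0,0,0,0,0.4]]'; python3 -m crank '[[0,0,0,0,0,0,0.4],[0,0,0,0,0,0,0.4]]';python3 p.py c5 .088 37.2; python3 -m crank '[[0,0,0,0,0,0,1],[0,0,0,0,0,0,1],[0,0,0,0,0,0,1],[0,0,0,0,0,0,1],[0,0,-2,0,0,0,1]]' 15; python3 -m crank '[[0,0,-5,0,0,0,1],[0,0,-5.1,0,0,0,1],[4.73,-3.39,0,0,0,0,1],[4.73,-3.39,0,0,0,0,1],[4.73,-3.39,0,0,0,0,1]]'; python3 -m crank '[[4.73,-3.39,0,0,0,0,1],[0,0,0,0,0,0,1],[0,0,0,0,0,0,1],[0,0,0,0,0,0,1]]';python3 p.py A .125 37.2
```

```text
time: 23.32
position: [0.4686, -0.0316, 0.0874]
tool_rot: [0.948, 0.319, -0.001, -0.001]
ft_force: [-0.9, 0.3, 0.8]
grip_width: 0.0522
grip_force: 0.0
time: 23.58
position: [0.4697, -0.0325, 0.0893]
tool_rot: [0.948, 0.319, 0.001, 0.001]
ft_force: [0.8, -0.3, 0.6]
grip_width: 0.0518
grip_force: 0.0
t 23.57 pos [ 0.4697 -0.0325  0.0893] a 37.20 w 0.0518 gf 0.0 F [ 0.833  -0.3162  0.6117]
 tilt(tool x,y comps of down) [-0.0011 -0.0015  1.    ]  shift cm in tool axes [ 0.0151 -0.1396  0.1291] turn z rad 0.0000
 shift cm in axes at a: [ 0.0153 -0.1394  0.1293]
time: 24.2
position: [0.4684, -0.0324, 0.1077]
tool_rot: [0.948, 0.319, -0.001, -0.001]
ft_force: [0.6, -0.5, -0.4]
grip_width: 0.0297
grip_force: 15.0
time: 24.82
position: [0.5211, 0.1356, 0.2096]
tool_rot: [0.948, 0.318, 0.0, 0.0]
ft_force: [0.7, -1.2, -1.1]
grip_width: 0.0295
grip_force: 15.0
time: 25.32
position: [0.5374, 0.1884, 0.2092]
tool_rot: [0.948, 0.318, -0.001, -0.0]
ft_force: [-0.5, 0.2, -0.1]
grip_width: 0.0296
grip_force: 15.0
t 25.32 pos [0.5374 0.1884 0.2092] a 37.08 w 0.0296 gf 15.0 F [-0.5302  0.2169 -0.0824]
 tilt(tool x,y comps of down) [0.0015 0.0006 1.    ]  shift cm in tool axes [ 0.1808 -0.1831  8.4157] turn z rad -0.0022
 shift cm in axes at a: [ 0.1683 -0.1875  8.4158]
```

```bash
python3 -m crank '[[0.16,-0.18,4,0,0,0,1],[0,0,2.3,0,0,0,1],[0,0,0,0,0,0,1],[0,0,0,0,0,0,1]]'; python3 p.py A .125 37.2
```

```text
time: 25.82
position: [0.5388, 0.1914, 0.1472]
tool_rot: [0.948, 0.318, 0.001, 0.0]
ft_force: [-0.4, -0.1, -0.4]
grip_width: 0.0295
grip_force: 15.0
t 25.82 pos [0.5388 0.1914 0.1472] a 37.09 w 0.0295 gf 15.0 F [-0.3716 -0.0785 -0.4416]
 tilt(tool x,y comps of down) [-0.001  -0.0006  1.    ]  shift cm in tool axes [-0.1261 -0.0385  2.2227] turn z rad -0.0019
 shift cm in axes at a: [-0.1238 -0.0375  2.2228]
```

```bash
python3 -m crank '[[-0.07,-0.02,1.2,0,0,0,1],[0,0,0.6,0,0,0,1],[0,0,0.25,0,0,0,1],[0,0,0,0,0,0,1]]'; python3 p.py A .125 37.2; python3 -m crank '[[0,0,0,0,0,0,0.45],[0,0,0,0,0,0,0.45],[0,0,-0.5,0,0,0,0.45],[0,0,-4,0,0,0,0.4],[0,0,-6,0,0,0,0.4]]'; python3 -m crank '[[-3,4,-1,0,0,0,0.4],[-3,4,0,0,0,0,0.4],[-3,4,0,0,0,0,0.4],[-3,4,0,0,0,0,0.4],[0,0,0,0,0,0,0.4]]'
cat > v.py <<'E'
from h import *
import sys
k=sys.argv[1];t=shot("top",f"t{k}.png");s=shot("scene",f"s{k}.png")
f=lambda c,w:cv2.resize((255*(c/255.)**.6).astype(np.uint8),w,interpolation=2)
cv2.imwrite(f"pics/m{k}.png",np.vstack([np.hstack([f(t[230:350,135:255],(400,300)),f(t[240:345,360:500],(400,300))]),np.hstack([f(s[150:270,405:565],(400,300)),f(s[165:240,170:280],(400,300))])]))
E
python3 v.py 2
```

```text
time: 26.32
position: [0.5376, 0.192, 0.1259]
tool_rot: [0.948, 0.319, 0.0, 0.0]
ft_force: [0.6, -0.2, -0.3]
grip_width: 0.0295
grip_force: 15.0
t 26.32 pos [0.5376 0.192  0.1259] a 37.18 w 0.0295 gf 15.0 F [ 0.5752 -0.1892 -0.2862]
 tilt(tool x,y comps of down) [-0.0001 -0.0001  1.    ]  shift cm in tool axes [-0.0631  0.0881  0.0927] turn z rad -0.0003
 shift cm in axes at a: [-0.0631  0.088   0.0927]
time: 26.95
position: [0.5365, 0.1917, 0.2307]
tool_rot: [0.948, 0.319, -0.002, -0.0]
ft_force: [0.9, 0.2, 0.3]
grip_width: 0.0515
grip_force: 0.0
time: 27.58
position: [0.5391, -0.0113, 0.2415]
tool_rot: [0.949, 0.316, 0.001, 0.001]
ft_force: [-1.1, 0.2, -0.2]
grip_width: 0.0521
grip_force: 0.0
```

View pics/m2.png

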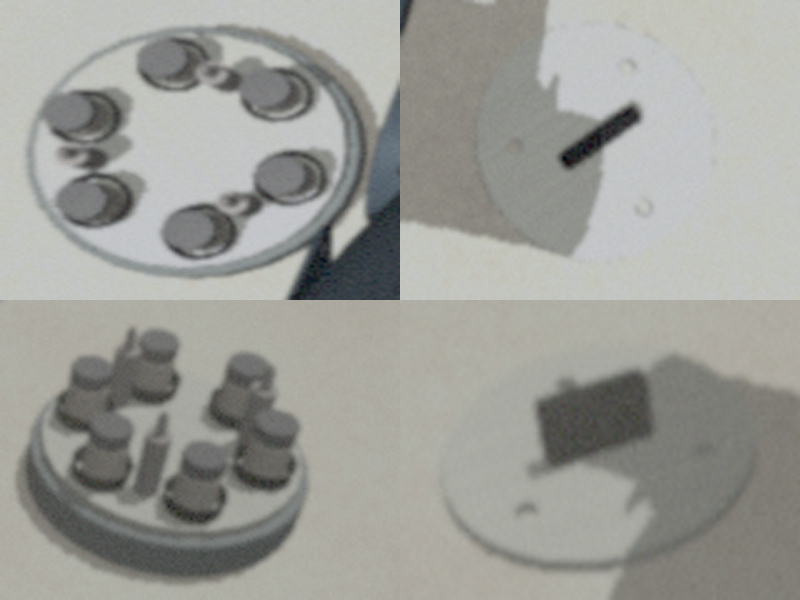

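All six pockets now hold upright cups. The cover is at its place, with holes in the montage at (516,145), (628,66) and (644,207) and the handle from (565,162) to (634,110).

```bash
cat > cov.py <<'E'
from h import *
import sys
k=sys.argv[1]
t=cv2.imread(f"pics/t{k}.png");s=cv2.imread(f"pics/s{k}.png")
def dark(im,x,y,w,h,th,K=8):
    g=cv2.cvtColor(cv2.resize(im[y:y+h,x:x+w],None,fx=K,fy=K,interpolation=2),6);m=(g<th).astype(np.uint8)
    c=max(cv2.findContours(m,0,2)[0],key=cv2.contourArea)
    return (c[:,0].astype(float)+.5)/K-.5+[x,y]
if __name__=="__main__":
    H=np.array([(116,145),(228,66),(244,207)])/2.857+[359.67,239.67]
    W=np.array([plane("top",p,.006)[:2] for p in H]);c=W.mean(0)
    print("holes",W,"ctr",c,"r",np.linalg.norm(W-c,axis=1),"ang",np.degrees(np.arctan2(*(W-c).T[::-1])))
    q=dark(t,400,265,60,50,45);b=cv2.minAreaRect(q.astype(np.float32));bx=cv2.boxPoints(b)
    P=np.array([plane("top",p,.042)[:2] for p in bx]);print("handle rect",b,"ctr",plane("top",b[0],.042),"edges",P[1]-P[0],P[2]-P[1],[ (np.linalg.norm(v),np.degrees(np.arctan2(v[1],v[0]))) for v in(P[1]-P[0],P[2]-P[1])])
    qs=dark(s,195,172,60,45,60);bs=cv2.boxPoints(cv2.minAreaRect(qs.astype(np.float32)));print("scene corners",bs)
    top=bs[np.argsort(bs[:,1])[:2]].mean(0);print("tri handle top (back edge)",tri(top,b[0]))
    for n in("top","scene"): print(n,"proj of handle top ctr",proj(n,[*plane("top",b[0],.042)]))
E
python3 cov.py 2
```

```text
holes [[ 0.4872 -0.1694]
 [ 0.5412 -0.2513]
 [ 0.4417 -0.2564]] ctr [ 0.49   -0.2257] r [0.0564 0.0572 0.0573] ang [  92.8832  -26.5448 -147.5466]
handle rect ((429.404541015625, 287.6663818359375), (6.9603271484375, 31.93903923034668), 54.46232223510742) ctr [ 0.488 -0.222  0.042] edges [ 0.0351 -0.0527] [-0.0113 -0.0072] [(np.float64(0.06326200573380247), np.float64(-56.33828922105331)), (np.float64(0.013416307938791453), np.float64(-147.5103231456449))]
scene corners [[206.0415 188.7951]
 [236.9417 181.416 ]
 [241.2203 199.3326]
 [210.3201 206.7118]]
tri handle top (back edge) (array([ 0.4881, -0.2231,  0.0446]), np.float64(0.003152970164401867))
top proj of handle top ctr [[429.4045 287.6664]]
scene proj of handle top ctr [[223.0965 186.2493]]
```

```bash
python3 -m crank '[[0,0,0,0,0,-0.187,0.3],[0,0,0,0,0,-0.187,0.3],[0,0,0,0,0,-0.187,0.3],[0,0,0,0,0,-0.187,0.3],[0,0,0,0,0,-0.187,0.3]]'; python3 -m crank '[[0,0,0,0,0,-0.187,0.3],[0,0,0,0,0,-0.187,0.3],[0,0,0,0,0,-0.187,0.3],[0,0,0,0,0,0,0.3],[0,0,0,0,0,0,0.3]]'; python3 p.py '(.4893,-.2245)' .22 123
```

```text
time: 28.3
position: [0.5383, -0.006, 0.241]
tool_rot: [0.699, 0.715, 0.0, -0.0]
ft_force: [0.3, -0.7, -0.5]
grip_width: 0.0609
grip_force: 0.0
time: 28.92
position: [0.5385, -0.007, 0.241]
tool_rot: [0.479, 0.878, 0.0, -0.0]
ft_force: [-0.3, 0.1, 0.5]
grip_width: 0.061
grip_force: 0.0
t 28.93 pos [ 0.5385 -0.007   0.241 ] a 122.82 w 0.0610 gf 0.0 F [-0.3412  0.1482  0.5309]
 tilt(tool x,y comps of down) [-0.0002 -0.      1.    ]  shift cm in tool axes [-15.6086 -15.9197   2.0965] turn z rad -0.0032
 shift cm in axes at a: [-15.5576 -15.9691   2.1003]
```

```bash
python3 -m crank '[[-3.9,-3.98,0.5,0,0,-0.003,0.3],[-3.9,-3.98,0.5,0,0,0,0.3],[-3.9,-3.98,0.5,0,0,0,0.3],[-3.9,-3.98,0.5,0,0,0,0.3],[0,0,0,0,0,0,0.3]]'; python3 -m crank '[[0,0,4,0,0,0,0.3],[0,0,0,0,0,0,0.3],[0,0,0,0,0,0,0.3],[0,0,0,0,0,0,0.3]]';python3 p.py '(.4893,-.2245)' .083 123; python3 v.py 3
```

```text
time: 29.55
position: [0.4898, -0.2294, 0.2208]
tool_rot: [0.48, 0.877, -0.0, 0.001]
ft_force: [0.3, 0.8, 0.1]
grip_width: 0.061
grip_force: 0.0
time: 30.05
position: [0.491, -0.2254, 0.1823]
tool_rot: [0.476, 0.879, -0.0, 0.001]
ft_force: [-0.0, -0.5, -0.9]
grip_width: 0.0611
grip_force: 0.0
t 30.05 pos [ 0.491  -0.2254  0.1823] a 123.10 w 0.0611 gf 0.0 F [-0.0474 -0.454  -0.8983]
 tilt(tool x,y comps of down) [ 0.0023 -0.0009  1.    ]  shift cm in tool axes [ 0.1892 -0.0997  9.9264] turn z rad 0.0018
 shift cm in axes at a: [ 0.1662 -0.0911  9.9269]
```

View pics/m3.png

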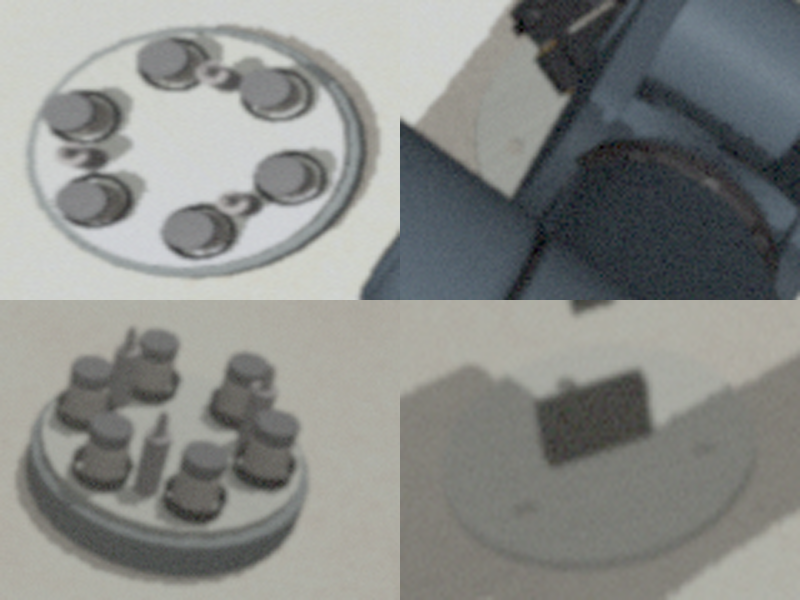

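The cover has not moved: the handle is still at (595,420) in the montage. I'm descending and gripping.

```bash
python3 -m crank '[[0.15,-0.09,4,0,0,0,0.3],[0,0,3.5,0,0,0,0.3],[0,0,1.8,0,0,0,0.3],[0,0,0.5,0,0,0,0.3],[0,0,0,0,0,0,0.3]]';  python3 -m crank '[[0,0,0,0,0,0,0.3],[0,0,0,0,0,0,0.3]]';python3 p.py '(.4893,-.2245)' .083 123; python3 -m crank '[[0,0,0,0,0,0,1],[0,0,0,0,0,0,1],[0,0,0,0,0,0,1],[0,0,0,0,0,0,1],[0,0,0,0,0,0,1]]' 45;python3 p.py '(.4893,-.2245)' .083 123
```

```text
time: 30.78
position: [0.4889, -0.225, 0.0834]
tool_rot: [0.477, 0.879, -0.0, 0.0]
ft_force: [-0.2, -0.2, 0.4]
grip_width: 0.0611
grip_force: 0.0
time: 31.02
position: [0.4889, -0.2251, 0.0838]
tool_rot: [0.477, 0.879, -0.0, 0.001]
ft_force: [-0.4, 0.9, -0.0]
grip_width: 0.0611
grip_force: 0.0
t 31.02 pos [ 0.4889 -0.2251  0.0838] a 123.06 w 0.0611 gf 0.0 F [-0.4011  0.8534 -0.0337]
 tilt(tool x,y comps of down) [ 0.0016 -0.0006  1.    ]  shift cm in tool axes [0.0334 0.0649 0.0823] turn z rad 0.0011
 shift cm in axes at a: [0.0333 0.0649 0.0823]
time: 31.65
position: [0.4885, -0.2248, 0.0829]
tool_rot: [0.477, 0.879, 0.0, -0.0]
ft_force: [-0.1, 0.1, -0.1]
grip_width: 0.0186
grip_force: 0.0
t 31.65 pos [ 0.4885 -0.2248  0.0829] a 123.06 w 0.0186 gf 0.0 F [-0.0945  0.0782 -0.1024]
 tilt(tool x,y comps of down) [-0.0001  0.      1.    ]  shift cm in tool axes [-0.0153  0.0848 -0.0114] turn z rad 0.0010
 shift cm in axes at a: [-0.0152  0.0848 -0.0114]
```

Still closing; finish the grip, then lift 14 cm.

```bash
python3 -m crank '[[0,0,0,0,0,0,1],[0,0,0,0,0,0,1],[0,0,0,0,0,0,1]]';python3 p.py '(.4893,-.2245)' .083 123;  python3 -m crank '[[0,0,-1,0,0,0,1],[0,0,-3,0,0,0,1],[0,0,-4,0,0,0,1],[0,0,-4,0,0,0,1],[0,0,-2,0,0,0,1]]';  python3 -m crank '[[0,0,0,0,0,0,1],[0,0,0,0,0,0,1],[0,0,0,0,0,0,1]]';python3 p.py D .223 127.2; python3 v.py 4
```

```text
time: 32.02
position: [0.4887, -0.2248, 0.0829]
tool_rot: [0.477, 0.879, 0.0, 0.0]
ft_force: [0.6, 1.1, -0.5]
grip_width: 0.0136
grip_force: 45.0
t 32.02 pos [ 0.4887 -0.2248  0.0829] a 123.06 w 0.0136 gf 45.0 F [ 0.6046  1.1438 -0.4507]
 tilt(tool x,y comps of down) [ 0.0001 -0.0002  1.    ]  shift cm in tool axes [-0.0096  0.0702 -0.0108] turn z rad 0.0010
 shift cm in axes at a: [-0.0095  0.0702 -0.0108]
time: 32.65
position: [0.4886, -0.225, 0.2253]
tool_rot: [0.477, 0.879, -0.0, 0.001]
ft_force: [0.5, -0.2, -4.1]
grip_width: 0.0134
grip_force: 45.0
time: 33.02
position: [0.4878, -0.2244, 0.2216]
tool_rot: [0.477, 0.879, 0.0, -0.002]
ft_force: [-0.6, -0.2, -4.1]
grip_width: 0.0139
grip_force: 45.0
t 33.02 pos [ 0.4878 -0.2244  0.2216] a 123.06 w 0.0139 gf 45.0 F [-0.5717 -0.2407 -4.078 ]
 tilt(tool x,y comps of down) [-0.003   0.0012  1.    ]  shift cm in tool axes [45.2541 25.8759 -0.036 ] turn z rad -0.0723
 shift cm in axes at a: [43.266  29.0781 -0.1421]
```

View pics/s4.png

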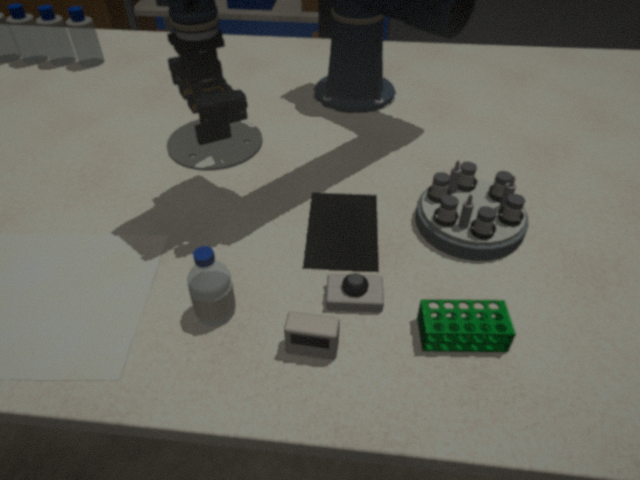

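The cover is held level at about (215,142), with the bystanders and drum intact. I'm turning by -0.072 rad and carrying it to the drum.

```bash
python3 -m crank '[[0,0,-1,0,0,-0.072,1],[1.8,1.4,0,0,0,0,1],[3.67,2.9,0,0,0,0,1],[3.67,2.9,0,0,0,0,1],[3.67,2.9,0,0,0,0,1]]'; python3 -m crank '[[3.67,2.9,0,0,0,0,1],[3.67,2.9,0,0,0,0,1],[3.67,2.9,0,0,0,0,1],[3.67,2.9,0,0,0,0,1],[3.67,2.9,0,0,0,0,1]]';python3 -m crank '[[3.67,2.9,0,0,0,0,1],[1.87,1.5,0,0,0,0,1],[0,0,0,0,0,0,1],[0,0,0,0,0,0,1],[0,0,0,0,0,0,1]]'; python3 p.py '(.4977,.2435)' .200 127.2
```

```text
time: 33.75
position: [0.4906, -0.0591, 0.2323]
tool_rot: [0.445, 0.895, 0.0, -0.001]
ft_force: [0.7, 0.7, -3.5]
grip_width: 0.0133
grip_force: 45.0
time: 34.38
position: [0.4947, 0.1745, 0.2323]
tool_rot: [0.445, 0.896, -0.0, -0.001]
ft_force: [0.9, 0.2, -3.6]
grip_width: 0.0138
grip_force: 45.0
time: 35.0
position: [0.4974, 0.2419, 0.2327]
tool_rot: [0.445, 0.895, -0.0, -0.0]
ft_force: [0.6, -0.3, -3.9]
grip_width: 0.0135
grip_force: 45.0
t 35.00 pos [0.4974 0.2419 0.2327] a 127.11 w 0.0135 gf 45.0 F [ 0.5876 -0.3046 -3.9413]
 tilt(tool x,y comps of down) [-0.0003  0.0012  1.    ]  shift cm in tool axes [0.1048 0.1225 3.267 ] turn z rad -0.0016
 shift cm in axes at a: [0.1054 0.1189 3.2671]
```

```bash
python3 -m crank '[[0.1,0.12,1.8,0,0,0,1],[0,0,1.2,0,0,0,1],[0,0,0,0,0,0,1],[0,0,0,0,0,0,1],[0,0,0,0,0,0,1]]'; python3 p.py '(.4977,.2435)' .172 127.2; python3 - <<'E'
from h import *
t=shot("top","t5.png");s=shot("scene","s5.png")
f=lambda c,w:cv2.resize((255*(c/255.)**.6).astype(np.uint8),w,interpolation=2)
cv2.imwrite("pics/m5.png",np.hstack([f(t[220:360,130:263],(400,420)),f(s[120:260,405:538],(400,420))]))
E
```

```text
time: 35.62
position: [0.4985, 0.2443, 0.2035]
tool_rot: [0.445, 0.896, 0.0, 0.0]
ft_force: [-0.1, -0.0, -4.0]
grip_width: 0.0134
grip_force: 45.0
t 35.62 pos [0.4985 0.2443 0.2035] a 127.18 w 0.0134 gf 45.0 F [-0.0927 -0.0499 -4.018 ]
 tilt(tool x,y comps of down) [ 0.0005 -0.0011  1.    ]  shift cm in tool axes [-0.0161 -0.1189  3.1516] turn z rad -0.0004
 shift cm in axes at a: [-0.0175 -0.1154  3.1517]
```

View pics/m5.png

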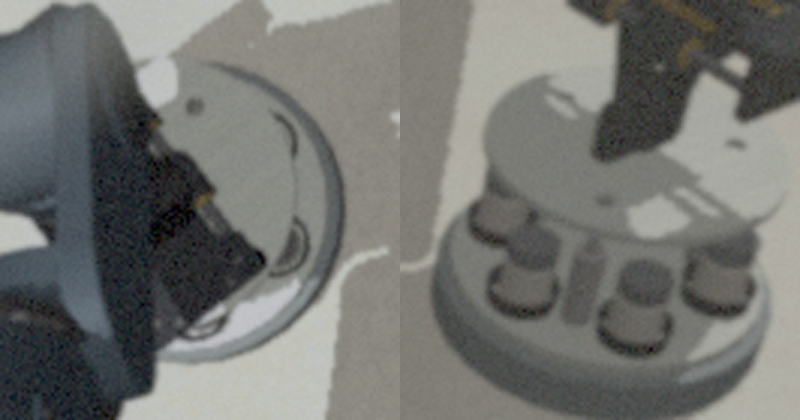

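```bash
python3 - <<'E'
from h import *
print(plane("top",(194.2,254.7),.1265))
# scene holes
for p in((605,201),(737,144)): print(plane("scene",((p[0]-400)/3.008+404.67,p[1]/3+119.67),.1265))
for a in(-22.8,97.2,217.2): print(np.array([.4977,.2435])+.057*np.array([np.cos(np.radians(a)),np.sin(np.radians(a))]))
# stud tip near (-22.8), from clear pictures 2
t=cv2.imread("pics/t2.png");s=cv2.imread("pics/s2.png")
f=lambda c:cv2.resize((255*(c/255.)**.6).astype(np.uint8),(400,400),interpolation=2)
cv2.imwrite("pics/m6.png",np.hstack([f(t[240:340,150:250]),f(s[150:250,430:530])]))
E
```

```text
[0.5522 0.2215 0.1265]
[0.5527 0.2228 0.1265]
[0.4907 0.3026 0.1265]
[0.5502 0.2214]
[0.4906 0.3001]
[0.4523 0.209 ]
```

View pics/m6.png

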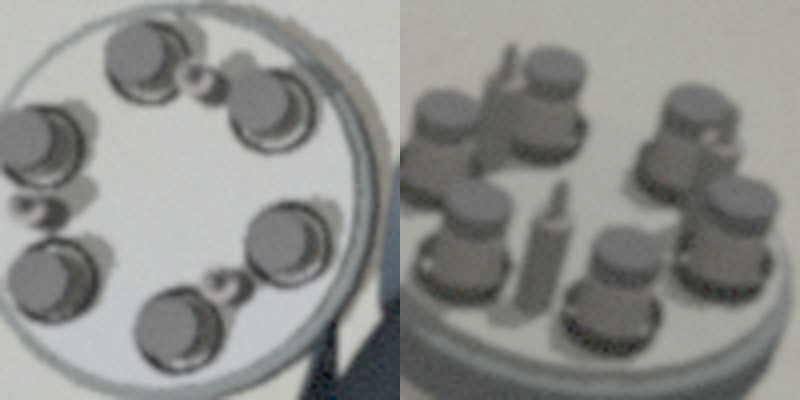

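Cover holes show at (194,105) in the top crop and at (605,201) and (737,144) in the scene crop. In the clear view the stud tips are at (187,73), (212,274) and (20,205) from the top, and at (562,182), (511,45) and (722,130) in the scene.

```bash
python3 - <<'E'
from h import *
for a,b in(((196.4,257.9),(470.1,195.1)),((154.6,290.9),(510.1,182.1)),((202.6,308.1),(457.4,160.9))):
    print(tri(b,a),plane("top",a,.108)[:2],plane("scene",b,.108)[:2])
E
```

```text
(array([0.5493, 0.2222, 0.1063]), np.float64(0.0012604964046939642)) [0.549  0.2212] [0.5514 0.2223]
(array([0.4903, 0.3004, 0.0956]), np.float64(0.0018914031141242216)) [0.4892 0.298 ] [0.5078 0.2935]
(array([0.4551, 0.2091, 0.1093]), np.float64(0.001071482354556001)) [0.4551 0.2088] [0.4529 0.2101]
```

```bash
python3 -m crank '[[-0.05,-0.15,0.5,0,0,0,1],[0,0,0.5,0,0,0,1],[0,0,0.4,0,0,0,1],[0,0,0,0,0,0,1],[0,0,0,0,0,0,1]]'; python3 p.py '(.4974,.243)' .172 127.2; python3 -m crank '[[0,0,0.3,0,0,0,1],[0,0,0.3,0,0,0,1],[0,0,0,0,0,0,1],[0,0,0,0,0,0,1]]'; python3 p.py '(.4974,.243)' .172 127.2
```

```text
time: 36.35
position: [0.4973, 0.243, 0.1889]
tool_rot: [0.445, 0.896, 0.0, 0.0]
ft_force: [-0.1, 0.2, -4.0]
grip_width: 0.0134
grip_force: 45.0
t 36.35 pos [0.4973 0.243  0.1889] a 127.19 w 0.0134 gf 45.0 F [-0.1171  0.1797 -3.9744]
 tilt(tool x,y comps of down) [ 0. -0.  1.]  shift cm in tool axes [-0.0084  0.003   1.6894] turn z rad -0.0003
 shift cm in axes at a: [-0.0084  0.003   1.6894]
time: 36.85
position: [0.4972, 0.243, 0.1829]
tool_rot: [0.445, 0.896, -0.0, -0.0]
ft_force: [0.4, -0.4, -3.6]
grip_width: 0.0134
grip_force: 45.0
t 36.85 pos [0.4972 0.243  0.1829] a 127.19 w 0.0134 gf 45.0 F [ 0.4251 -0.3854 -3.5919]
 tilt(tool x,y comps of down) [-0.      0.0001  1.    ]  shift cm in tool axes [-0.0109  0.0129  1.0947] turn z rad -0.0002
 shift cm in axes at a: [-0.0109  0.0129  1.0947]
```

Pins entered with no force (underside is about 100 mm up). Continuing down.

```bash
python3 -m crank '[[0,0,0.3,0,0,0,1],[0,0,0.3,0,0,0,1],[0,0,0,0,0,0,1]]'; python3 -m crank '[[0,0,0.2,0,0,0,1],[0,0,0,0,0,0,1]]';python3 -m crank '[[0,0,0.15,0,0,0,1],[0,0,0,0,0,0,1]]'
```

```text
time: 37.22
position: [0.4971, 0.243, 0.1766]
tool_rot: [0.445, 0.896, -0.0, -0.0]
ft_force: [0.1, -0.7, -3.2]
grip_width: 0.0133
grip_force: 45.0
time: 37.48
position: [0.4971, 0.243, 0.1748]
tool_rot: [0.445, 0.896, -0.0, -0.0]
ft_force: [-0.8, -0.4, -3.7]
grip_width: 0.0136
grip_force: 45.0
time: 37.72
position: [0.4972, 0.243, 0.1734]
tool_rot: [0.445, 0.896, -0.0, -0.0]
ft_force: [-0.3, 0.1, -4.3]
grip_width: 0.0132
grip_force: 45.0
```

```bash
for i in 1 2; do :; done; python3 -m crank '[[0,0,0.12,0,0,0,1],[0,0,0,0,0,0,1]]'; python3 -m crank '[[0,0,0.1,0,0,0,1],[0,0,0,0,0,0,1]]'
```

```text
time: 37.98
position: [0.4971, 0.243, 0.1721]
tool_rot: [0.445, 0.896, -0.0, -0.0]
ft_force: [-0.6, 0.0, -4.0]
grip_width: 0.0135
grip_force: 45.0
time: 38.22
position: [0.4973, 0.243, 0.1719]
tool_rot: [0.445, 0.896, 0.0, 0.0]
ft_force: [-2.0, -0.5, 3.8]
grip_width: 0.0137
grip_force: 45.0
```

Contact at TCP 0.172, which matches the shoulders. I'm releasing, rising and moving off toward the button.

```bash
python3 -m crank '[[0,0,0,0,0,0,0.7],[0,0,0,0,0,0,0.6],[0,0,0,0,0,0,0.5],[0,0,0,0,0,0,0.5]]';  python3 -m crank '[[0,0,-1,0,0,0,0.5],[0,0,-4,0,0,0,0.5],[0,0,-4,0,0,0,0.5],[-4,-3,0,0,0,0,0.5],[-5,-3.5,0,0,0,0,0.5]]';  python3 -m crank '[[-5,-3.5,0,0,0,0,1],[-5,-3.5,0,0,0,0,1],[-2,-1,0,0,0,0,1],[0,0,0,0,0,0,1],[0,0,0,0,0,0,1]]'; python3 - <<'E'
from h import *
t=shot("top","t6.png");s=shot("scene","s6.png")
f=lambda c:cv2.resize((255*(c/255.)**.6).astype(np.uint8),(400,400),interpolation=2)
cv2.imwrite("pics/m7.png",np.vstack([np.hstack([f(t[230:350,130:250]),f(s[140:260,410:530])])]))
# button in t0/s0
cv2.imwrite("pics/m8.png",np.hstack([f(cv2.imread("pics/t2.png")[155:215,263:323]),f(s[255:315,325:385])]))
E
```

```text
time: 38.72
position: [0.4973, 0.243, 0.1712]
tool_rot: [0.445, 0.896, 0.0, 0.0]
ft_force: [0.8, -0.3, -0.7]
grip_width: 0.0412
grip_force: 0.0
time: 39.35
position: [0.5002, 0.1318, 0.2629]
tool_rot: [0.443, 0.896, 0.001, 0.002]
ft_force: [0.8, -0.2, 0.4]
grip_width: 0.0434
grip_force: 0.0
time: 39.98
position: [0.5083, -0.0112, 0.2615]
tool_rot: [0.445, 0.896, 0.0, -0.0]
ft_force: [-0.2, -0.3, 0.1]
grip_width: 0.0035
grip_force: 0.0
```

View pics/m7.png

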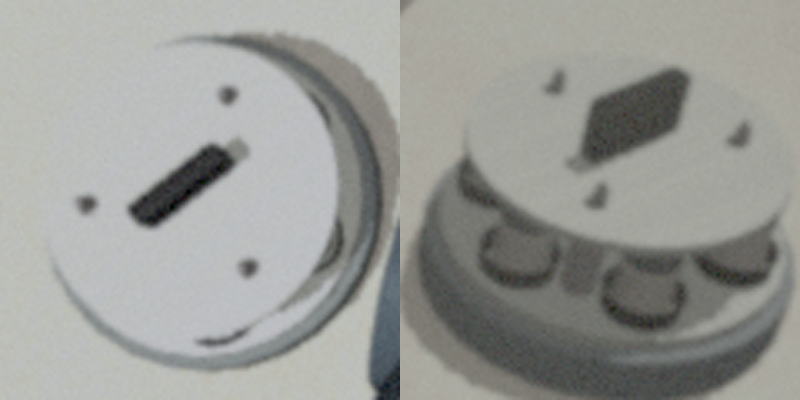

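View pics/m8.png

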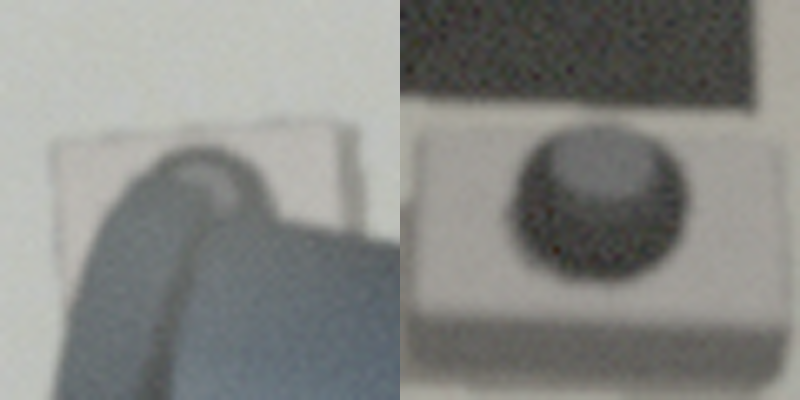

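The cover is seated, with all three pins through their holes at (228,95), (87,204) and (249,267) in the top crop. The button cap is at (604,162) in the scene crop. I'll measure it from the first top picture, where it isn't hidden.

```bash
python3 - <<'E'
from h import *
g=cv2.cvtColor(cv2.imread("pics/t0.png"),6)
a=cv2.resize(g[170:202,277:309],None,fx=8,fy=8,interpolation=2)
m=cv2.GaussianBlur(a,(0,0),4)
cv2.imwrite("pics/z.png",cv2.resize(m,(400,400)))
print(g[174:200:2,281:307:2])
d=(m<85).astype(np.uint8);n,l,s,c=cv2.connectedComponentsWithStats(d);i=1+np.argmax(s[1:,4])
f=cv2.findContours((l==i).astype(np.uint8),0,2)[0];q,r=cv2.minEnclosingCircle(max(f,key=len));q=np.array(q)/8+[277,170]-.5
print("ring",q,r/8,"z.036",plane("top",q,.036),"z.047",plane("top",q,.047))
print(tri((355.2,278.9),q),plane("scene",(355.2,278.9),.047))
E
python3 p.py '(.69,.04)' .15
```

```text
t 40.08 pos [ 0.5083 -0.0106  0.2614] a 127.28 w 0.0016 gf 0.0 F [ 0.6808 -0.3368  0.5489]
 tilt(tool x,y comps of down) [-0.0005  0.      1.    ]  shift cm in tool axes [-6.9844 17.5275 11.1345] [ WARN:0@0.011] global loadsave.cpp:275 findDecoder imread_('pics/t0.png'): can't open/read file: check file path/integrity
Traceback (most recent call last):
cv2.error: OpenCV(4.12.0) /io/opencv/modules/imgproc/src/color.cpp:199: error: (-215:Assertion failed) !_src.empty() in function 'cvtColor'
```

```bash
python3 - <<'E'
from h import *
g=cv2.cvtColor(cv2.imread("pics/top0.png"),6)
m=cv2.GaussianBlur(cv2.resize(g[170:202,277:309],None,fx=8,fy=8,interpolation=2),(0,0),4)
print(g[174:200:2,281:307:2])
d=(m<85).astype(np.uint8);n,l,s,c=cv2.connectedComponentsWithStats(d);i=1+np.argmax(s[1:,4])
f=cv2.findContours((l==i).astype(np.uint8),0,2)[0];q,r=cv2.minEnclosingCircle(max(f,key=len));q=np.array(q)/8+[277,170]-.5
print("ring",q,r/8,"z.036",plane("top",q,.036),"z.047",plane("top",q,.047))
print(tri((355.2,278.9),q),plane("scene",(355.2,278.9),.047))
E
```

```text
[[122 125 126 122 120 108 115 116 117 117 118 117 117]
 [116 119 120 122 108  99  97  99 117 120 126 122 122]
 [124 127 118  86  68  57  58  60  66  92 120 124 126]
 [123 116  83  51  69  70  76  71  62  59  82 122 122]
 [122  90  54  67  76  76  76  77  70  55  65 102 128]
 [122  74  53  73  80  78  80  78  76  59  57  84 117]
 [118  67  50  69  74  79  80  78  71  59  54  72 111]
 [122  72  54  61  77  77  82  79  68  54  53  81 119]
 [125  92  54  54  66  70  75  65  57  55  56  98 127]
 [124 112  59  55  52  54  58  58  53  53  74 117 125]
 [125 122  98  58  54  53  57  51  54  68 113 126 127]
 [128 123 121 106  78  65  61  68  87 115 127 129 124]
 [120 127 129 126 123 116 119 122 126 125 128 129 127]]
ring [292.9158 186.274 ] 10.633625030517578 z.036 [0.7013 0.0415 0.036 ] z.047 [0.6984 0.041  0.047 ]
(array([0.6996, 0.0424, 0.0422]), np.float64(0.0024205506656906858)) [0.7039 0.0436 0.047 ]
```

```bash
python3 -m crank '[[-1.86,4.67,0,0,0,0,1],[-1.86,4.67,0,0,0,0,1],[-1.86,4.67,0,0,0,0,1],[-1.86,4.67,0,0,0,0,1],[0,0,4,0,0,0,1]]';  python3 -m crank '[[0,0,5,0,0,0,1],[0,0,3,0,0,0,1],[0,0,0,0,0,0,1],[0,0,0,0,0,0,1],[0,0,0,0,0,0,1]]'; python3 p.py '(.702,.043)' .117
```

```text
time: 40.7
position: [0.7083, 0.0444, 0.2246]
tool_rot: [0.443, 0.896, 0.003, 0.006]
ft_force: [0.1, -1.1, -0.4]
grip_width: 0.0004
grip_force: 0.0
time: 41.32
position: [0.7036, 0.042, 0.1436]
tool_rot: [0.445, 0.896, 0.001, 0.002]
ft_force: [-0.7, -0.3, -0.5]
grip_width: 0.0003
grip_force: 0.0
t 41.33 pos [0.7036 0.042  0.1436] a 127.22 w 0.0003 gf 0.0 F [-0.6832 -0.2912 -0.473 ]
 tilt(tool x,y comps of down) [ 0.0028 -0.003   1.    ]  shift cm in tool axes [ 0.1866 -0.0774  2.6603]
```

Above the button; pressing gradually.

```bash
python3 -m crank '[[0.1,0,1.5,0,0,0,1],[0,0,1.0,0,0,0,1],[0,0,0,0,0,0,1]]';python3 -m crank '[[0,0,0.4,0,0,0,1],[0,0,0,0,0,0,1]]';python3 -m crank '[[0,0,0.25,0,0,0,1],[0,0,0,0,0,0,1]]'
```

```text
time: 41.7
position: [0.7013, 0.0425, 0.1153]
tool_rot: [0.445, 0.896, -0.0, -0.001]
ft_force: [-0.6, -0.0, 2.5]
grip_width: 0.0007
grip_force: 1.2
time: 41.95
position: [0.7015, 0.0425, 0.1124]
tool_rot: [0.445, 0.896, -0.0, -0.0]
ft_force: [-1.9, -0.6, 3.7]
grip_width: 0.0006
grip_force: 2.0
time: 42.2
position: [0.7016, 0.0425, 0.1111]
tool_rot: [0.445, 0.896, -0.0, -0.0]
ft_force: [-3.5, 1.0, 9.8]
grip_width: 0.0005
grip_force: 4.5
```

```bash
python3 -m crank '[[0,0,0.15,0,0,0,1],[0,0,0,0,0,0,1]]'
```

```text
time: 42.45
position: [0.7016, 0.0425, 0.111]
tool_rot: [0.445, 0.896, -0.0, -0.0]
ft_force: [-5.7, 0.7, 15.0]
grip_width: 0.0005
grip_force: 7.4
```

Bottomed out: force is 15 N, above the 5 N spring, at TCP 0.111. I'm letting go, backing away and doing a final check.

```bash
python3 -m crank '[[0,0,-1,0,0,0,1],[0,0,-4,0,0,0,1],[0,0,-5,0,0,0,1],[1,-5,-2,0,0,0,1],[2,-5,0,0,0,0,1]]';python3 -m crank '[[0,-4,0,0,0,0,1],[-4,-4,0,0,0,0,1],[0,0,0,0,0,0,1],[0,0,0,0,0,0,1]]'; python3 -c "
from h import *
shot('scene','s9.png')"
```

```text
time: 43.08
position: [0.6053, 0.0049, 0.2304]
tool_rot: [0.445, 0.896, 0.001, 0.004]
ft_force: [-0.5, -0.2, -0.2]
grip_width: 0.0005
grip_force: 0.0
time: 43.58
position: [0.5647, -0.0744, 0.2281]
tool_rot: [0.445, 0.895, 0.0, 0.0]
ft_force: [0.9, 0.8, 0.3]
grip_width: 0.0006
grip_force: 0.0
```

View pics/s9.png

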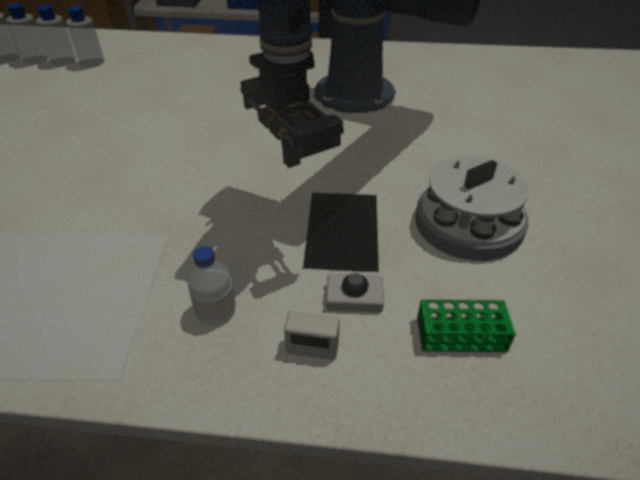

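The cover sits level on the drum at (478,187), the button at (355,284) is released, the bystanders are untouched and the arm is clear.

```bash
python3 -c "
from rig import ticket
print(ticket.hand_in())"
```

```text
the job is handed in; nothing more can be done
None
```

I filled all five empty pockets, seated the cover on the stud shoulders, then pressed the start button to its stop and released it; the job is handed in at about 44 s, and the hand-in returned no verdict.

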